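# Clamp an arched window rail in its jig with a spanner

### The job

Fix the arched wooden rail in the clamping jig: first slide it lengthwise along its channel until its end meets the steel end stop, then fit the larger spanner onto the square bolt head under the guard and turn it clockwise (seen from above) as far as it goes, so that the cam presses the rail flat against the fence. Turn the bolt with the spanner only, not with the gripper itself. Finish by laying the spanner flat on the bench, well clear of the jig, and leave everything else where it is.

Things in the scene. Friction and masses are not known exactly. Their poses are not given: they have to be found in the camera images.
- jig: Fixed clamping jig on a plywood base 190 x 290 x 12 mm (own x -60..130, y -135..155 mm). Origin: on the cam bolt's vertical axis, at bench level; own z up, own y along the channel, own +x towards the fence. The channel lies between cam and fence, is closed at its -y end by the end stop and open at its +y end.
- fence (a point): Middle of the fence's face (jig x = 92, y = 10, z = 25 mm). Wooden fence 24 mm thick behind it, top 38 mm above the bench, running along jig y -120..140 mm.
- end_stop (a point): Middle of the steel end stop's face, towards the rail (jig x = 74, y = -95, z = 27 mm); the block is 36 mm wide in x, 18 mm deep, top 42 mm above the bench.
- guard (a point): Middle of the guard over the bolt head: flat steel frame 60 x 60 mm, 72..78 mm above the bench, with a 44 mm square opening. Its crossbar (jig x = 26, y -72..72 mm) stands on two posts 10 x 12 mm at x = 26, y = +-66 mm. A spanner enters level beneath it; the handle has room to swing from 75 to 285 degrees, counter-clockwise from jig +x.
- cam_bolt: Steel cam and square bolt head, turning as one about the jig's origin axis. Origin on that axis at bench level; own x and y are normal to the flats. Head 30 x 30 mm, 38..62 mm above the bench; below it the cam disc, 45 mm radius, 14 mm off-centre, at 14..34 mm. The jaw fits over either pair of opposite flats.
- clamp (a joint): Turn of the cam bolt in rad, 0 (slack) to 1.9 (hard stop), growing clockwise seen from above; starts between 0 and 0.6; tight above 1.72. Friction about 0.35 N m; it stays where it is left. The cam pushes the rail to the fence. The head has about 8 degrees of slack in the jaw either way, so the handle travels that much further.
- rail: Pale wooden arched rail, 160 mm long (own y), 34 mm thick (own x), flat underside and sides, 30 mm high at the ends, 50 mm in the middle; 0.25 to 0.5 kg, loose on the jig's base (12 mm) in the channel. Origin: centre of its underside. Home in the jig's frame: y = -15 mm (end at the stop), x = 75 mm (flat on the fence). It starts 35 to 70 mm short of the stop; push it at its +y end.
- spanner: The larger steel open-ended spanner, 180 mm long, lying flat, 0.35 kg. Origin: under the middle of the handle; own +x towards the jaw, z up. Handle 16 mm wide, 24 mm high, x -51..45 mm; shank and head 16 mm thick (z 0..16 mm) on the same flat underside; centre of mass about 20 mm from the origin towards the jaw.
- spanner_jaw (a point): Centre of the larger spanner's jaw, 110 mm from its origin along +x, 8 mm above its underside; the bolt's axis lies here when fitted. Opening 34 mm between parallel prongs, flared at the mouth; prong tips 20 mm beyond this point, back of the mouth 18 mm behind it; head up to 65 mm wide. At work the spanner's underside is 36 to 50 mm above the bench.
- small_spanner: Bystander: a smaller open-ended spanner (140 mm long, 17 mm jaw) that does not fit the bolt; origin under the middle of its handle. Not to be moved.
- offcut: Bystander: low pale wood offcut 85 x 30 x 15 mm in front of the jig. Not to be moved.
- glue: Bystander: white bottle, 52 mm wide, 150 mm high, standing. Not to be moved.
- chisel: Bystander: wood chisel 220 mm long, up to 28 mm high, lying. Not to be moved.
- plane: Bystander: hand plane 150 x 50 mm, about 50 mm high. Not to be moved.
- wax_tin: Bystander: round aluminium tin, 60 mm wide, 45 mm high. Not to be moved.
- filler_tin: Bystander: round steel tin, 64 mm wide, 55 mm high. Not to be moved.
- mallet: Bystander: wooden mallet, head 60 x 100 x 55 mm, handle 160 mm long. Not to be moved.

How it is judged:
By the outcome, as a careful person would: the job done as asked, in the order asked, and still so for the second after the job is handed in, with the robot touching nothing.
It also fails if it takes over 72 s, if anything falls off the work surface, if the arm or the gripper's body presses on something with over 40 N, if the wrist force passes 120 N, or if a joint passes its speed limit or range.

### The arm

A 7-joint arm with a two-finger parallel gripper is mounted at the origin on the work surface. World frame = base frame: x ahead of the robot, y to its left, z up, the work surface at z = 0. Lengths are in m, angles in rad, forces in N, time in s.
With the tool pointing down it reaches from about 0.35 to 0.9 m from the base axis. Payload 7.2 kg.
Tool frame: the origin (TCP) lies midway between the tips of the shut fingers; the grasp point (between the pads) lies 19 mm behind it (grip_point_offset is the distance from the TCP to the grasp point, in m); x points along the fingers, y is the direction in which the jaws open and shut, and the axes are right-handed (so a half turn about x gives the same grasp; the last joint's range is limited). The gripper opens to 85 mm and grips with 20 to 120 N. Pads are 22 mm wide; open, the fingers measure 114 mm over their backs; the gripper's body (76 mm by 85 mm) begins 54 mm behind the grasp point. The pads swing forward as they close: fully open they stand 13 mm farther back than shut.
Start: joints at [-1.264, 0.411, -0.013, 1.596, 0.006, 1.134, -0.082], TCP at [0.229, 0.582, 0.231] pointing down, gripper open.
Joint ranges: [-2.95, 2.95], [-0.29, 1.99], [-1.47, 1.44], [0.14, 2.54], [-1.03, 4.17], [0.13, 1.85], [-2.86, 2.86]. Speed limits (rad/s): [2.39, 2.39, 3.01, 3.01, 3.14, 3.14, 3.14].

### API

Orientations are given as a 3x3 rotation matrix whose columns are the frame's x, y, z axes.
In Python, from bench import * gives the robot as it stands. The module is installed in compiled form; this text tells all that it offers. Calls block until the motion is done:
- move_to(position, orientation): joint-space move of the TCP to a pose.
- movel(position, v=0.15, rotation=None, contact_N=None): straight line of the TCP; rotation=None keeps the orientation; v is the mean speed in m/s. With contact_N (N) it stops when the force on the tool has changed by that much, and returns True; else False.
- move_j(angles): joint-space move.
- ungrasp() and close_gripper(): open the fingers fully, or close them until they stop; the grip force is fixed at half the most.
- dwell(seconds).
- ik(position, orientation): joint angles nearest the present ones, or None.
- read_state(): the state.
- capture(name): name is "scene" or "top"; returns a dict with "frame" (420x560x3 uint8, red, green, blue), "range_z" (420x560 float32, m along the optical axis (not along the pixel's ray), 0 where there is no reading), "fx", "fy", "cx", "cy" (pixels), "eye" and "rotation" of the camera in the world. Camera axes: x right, y up, looking along -z (the intrinsics and any distortion apply to the point x, -y, -z); pixel columns grow to the right and rows downward; lengths in m; the calibration is good to about 2 mm. A picture is of the moment at which its call begins.
A pose or a line that the arm cannot do raises IKError and nothing moves.
- finish_job(): hands the job in, once; it reports no verdict.
Trained networks look in a picture, given as the dict that the camera call returned (one of the last four; its "shot" number tells which), for a name from the list of things; names that differ only in an ending like _2 or _b are one class to them, and where a whole thing is asked for, a point or a joint stands for the part that bears it (a point fixed in the world has none). Each returns a list of dicts, best first, with "confidence" (0 to 1); they miss things now and then, are a little off and sometimes report something else, mostly with a low value. They report only what shows in the picture. A call takes as long as a camera call.
- outline_of(picture, label): "pixels" (420x560 bool, what is visible of it).
- landmark_of(picture, label): "location" ([x, y, z] in m, in world coordinates, good to about 4 mm: a listed point, or the origin of a listed thing).
The state is a dict: "t": time; "joint_positions": joint angles; "joint_vel": joint speeds; "joint_efforts": joint torques, N m; "ee_pos": TCP position; "orientation": TCP orientation; "contact_force": force on the tool from outside, world axes, zero at the start; "moment": the same for the moment, N m; "finger_gap": finger opening in m.
Only numpy, scipy, OpenCV 4.12 (cv2) and the standard library are available. Lean on these libraries where they do the work, as an engineer would, in place of code of your own. Each camera call takes 0.05 s, during which the arm holds its last target.

## Working session

There is one attempt and no reset: what is moved stays moved. The work goes in short steps, each a Python script; the robot and the scene stay as the last script left them, time stands still between calls to the robot, and variables do not carry over. Pictures are saved under pics/ and viewed, and the job is handed in when it is done.

```bash
mkdir -p pics; cat > h.py <<'E'
from bench import *
import numpy as np, cv2
def save(p,n): cv2.imwrite('pics/%s.png'%n, p['frame'][:,:,::-1])
def deproj(p,u,v,z=None):
    d=p['range_z'][v,u] if z is None else z
    c=np.stack([(u-p['cx'])/p['fx']*d,-(v-p['cy'])/p['fy']*d,-d*np.ones_like(d)],-1)
    return c@np.array(p['rotation']).T+np.array(p['eye'])
def proj(p,X):
    c=(np.array(X)-p['eye'])@np.array(p['rotation'])
    return p['cx']+p['fx']*c[...,0]/-c[...,2], p['cy']-p['fy']*c[...,1]/-c[...,2]
E
python3 - <<'E'
from h import *
np.set_printoptions(precision=4,suppress=True)
for n in("scene","top"):
    p=capture(n); save(p,n+'0'); print(n,[k for k in p],p['fx'],p['eye'],np.array(p['rotation']).tolist())
    for l in ['jig','fence','end_stop','guard','cam_bolt','rail','spanner','spanner_jaw','small_spanner','offcut','glue','chisel','plane','wax_tin','filler_tin','mallet']:
        print(l,[(np.round(d['location'],4).tolist(),round(d['confidence'],2)) for d in landmark_of(p,l)[:3]])
print(read_state())
E
```

```text
scene ['frame', 'range_z', 'fx', 'fy', 'cx', 'cy', 'eye', 'rotation', 'shot'] 384.633114463693 [1.1062 0.5336 0.9547] [[-0.6398425015733379, -0.5827279561184744, 0.501028644229408], [0.7683305937267925, -0.4711255394258359, 0.43325376495092327], [-0.016421690650110454, 0.6621698084771764, 0.7491738602070228]]
jig [([0.5698, 0.0082, -0.0038], 0.72), ([0.6644, 0.0268, 0.0219], 0.55)]
fence [([0.6685, 0.0289, 0.0213], 0.88)]
end_stop [([0.6548, -0.078, 0.0321], 0.95)]
guard [([0.5757, 0.0108, 0.0739], 0.65)]
cam_bolt [([0.5729, 0.0088, 0.0022], 0.94)]
rail [([0.6355, 0.0708, 0.0136], 0.78)]
spanner [([0.4854, -0.3, 0.0011], 0.71)]
spanner_jaw [([0.5993, -0.3089, 0.0091], 0.9)]
small_spanner [([0.478, 0.3028, -0.0032], 0.57)]
offcut [([0.4019, -0.097, -0.0002], 0.7)]
glue [([0.7047, -0.2978, -0.0017], 0.68), ([0.3119, 0.2213, 0.001], 0.19)]
chisel [([0.7223, 0.3219, -0.0], 0.64)]
plane [([0.3075, -0.2954, 0.0023], 0.82), ([0.4735, 0.304, -0.0023], 0.38)]
wax_tin [([0.4708, 0.4784, -0.0043], 0.9)]
filler_tin [([0.4782, -0.4624, 0.0001], 0.55)]
mallet [([0.3122, 0.2219, 0.0011], 0.95)]
top
[... 965 characters left out ...]
4739, 0.0038], 0.63)]
filler_tin [([0.4773, -0.4631, -0.0017], 0.71)]
mallet [([0.3094, 0.2228, 0.0004], 0.79)]
{'t': 1.7, 'joint_positions': array([-1.2642,  0.4111, -0.0127,  1.5962,  0.0056,  1.1343, -0.0822]), 'joint_vel': array([ 0.0007, -0.001 , -0.0001,  0.0012, -0.0013,  0.0005,  0.0004]), 'joint_efforts': array([ -0.0003, -60.0412,   0.6809, -29.9729,   0.0139,   0.0022,
         0.    ]), 'ee_pos': array([0.2288, 0.5816, 0.2313]), 'orientation': array([[ 0.    ,  0.3661,  0.9306],
       [ 0.    ,  0.9306, -0.3661],
       [-1.    ,  0.    ,  0.    ]]), 'contact_force': array([-0.4039, -0.5445, -0.2367]), 'moment': array([-0.01 ,  0.003, -0.044]), 'finger_gap': 0.08543470820697226}
```

View pictures.

View pics/scene0.png

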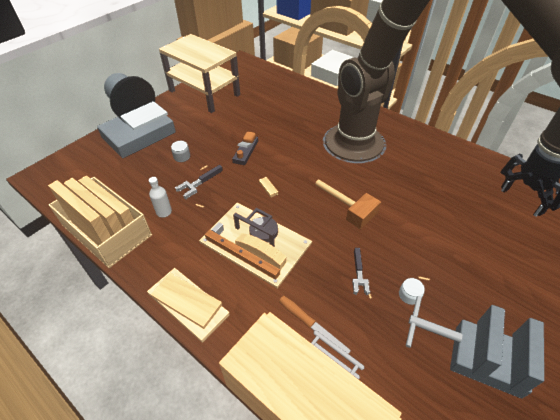

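View pics/top0.png

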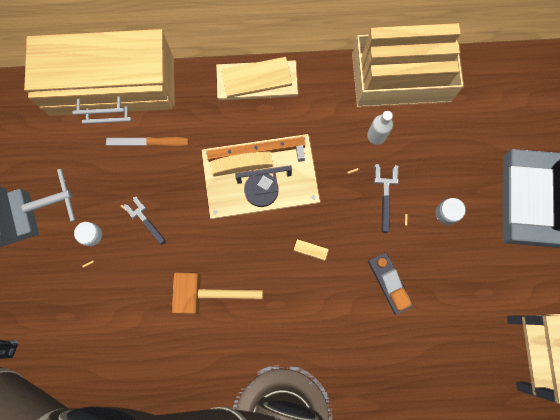

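```bash
python3 - <<'E'
from h import *
import pickle
np.set_printoptions(precision=4,suppress=True)
P={}
for n in("scene","top"):
    p=capture(n); 
    for l in ['jig','cam_bolt','rail','spanner','guard','small_spanner']:
        o=outline_of(p,l)
        print(n,l,[(round(d['confidence'],2),int(d['pixels'].sum())) for d in o[:3]])
        p['o_'+l]=o[0]['pixels'] if o else None
    P[n]=p
pickle.dump(P,open('P.pkl','wb'))
E
cat > an.py <<'E'
import pickle,cv2,numpy as np
np.set_printoptions(precision=4,suppress=True)
P=pickle.load(open('P.pkl','rb'))
def cloud(p,m):
    v,u=np.nonzero(m&(p['range_z']>0)); d=p['range_z'][v,u]
    c=np.stack([(u-p['cx'])/p['fx']*d,-(v-p['cy'])/p['fy']*d,-d],-1)
    return c@np.array(p['rotation']).T+np.array(p['eye'])
if __name__=='__main__':
  for n,p in P.items():
    def rect(l,lo,hi,name):
        if p['o_'+l] is None: return
        X=cloud(p,p['o_'+l]); X=X[(X[:,2]>lo)&(X[:,2]<hi)]
        if len(X)<8: print(n,name,len(X));return
        r=cv2.minAreaRect((X[:,:2]*1000).astype(np.float32))
        m=X[:,:2].mean(0);w,V=np.linalg.eigh(np.cov(X[:,:2].T));a=np.degrees(np.arctan2(V[1,1],V[0,1]))
        print(n,name,len(X),'rect',np.round(r[0],1),np.round(r[1],1),round(r[2],1),'mean',m*1000,'pca',round(a,1),'zmed',np.median(X[:,2]))
    rect('jig',.008,.017,'base'); rect('cam_bolt',.055,.068,'head');rect('cam_bolt',.028,.038,'disc')
    rect('rail',.03,.07,'rail');rect('spanner',.02,.03,'handle');rect('spanner',.004,.03,'span');rect('spanner',.008,.019,'spanhead')
    rect('guard',.068,.085,'guard');rect('jig',.068,.085,'guardj')
    c=p['frame']; u0,v0=(190,120) if n=='top' else (190,190)
    cv2.imwrite('pics/crop_%s.png'%n,cv2.resize(c[v0:v0+110,u0:u0+145,::-1],None,fx=5.4,fy=5.4,interpolation=cv2.INTER_CUBIC))
E
python3 an.py
```

```text
scene jig [(0.66, 3991), (0.31, 307)]
scene cam_bolt [(0.86, 374)]
scene rail [(0.6, 903), (0.49, 375), (0.27, 4154)]
scene spanner [(0.91, 431)]
scene guard [(0.61, 4085)]
scene small_spanner [(0.62, 390)]
top jig [(0.87, 6645)]
top cam_bolt [(0.79, 694)]
top rail [(0.6, 1045)]
top spanner [(0.82, 690), (0.34, 772)]
top guard [(0.23, 405)]
top small_spanner [(0.46, 544)]
scene base 2110 rect [609.4  25.4] [191.7 292.5] 4.9 mean [603.9405  41.0174] pca 97.7 zmed 0.011857579071220647
scene head 51 rect [570.    8.1] [29.4 25.1] 88.3 mean [570.6816   9.2336] pca 93.3 zmed 0.061342541871167944
scene disc 291 rect [565.4  26.4] [87.  82.3] 7.0 mean [569.8865  31.3619] pca 165.5 zmed 0.03374144309190141
scene rail 790 rect [632.6  70.6] [ 63.7 160.5] 5.9 mean [641.24    77.4114] pca 96.7 zmed 0.053037934614604765
scene handle 89 rect [ 498.9 -296.5] [ 20.7 119.6] 84.5 mean [ 489.6904 -296.0227] pca 174.8 zmed 0.023443503829178258
scene span 378 rect [ 530.  -298.2] [ 62.  181.1] 81.1 mean [ 540.6663 -300.1736] pca 173.0 zmed 0.015216857366019299
scene spanhead 229 rect [ 532.3 -297.7] [ 6
[... 516 characters left out ...]
1428606
top disc 447 rect [562.   26.8] [80.6 80. ] 10.6 mean [555.7864  29.4678] pca 51.1 zmed 0.03408018716404615
top rail 950 rect [641.3  72.4] [ 45.2 158.5] 6.5 mean [634.8318  71.9663] pca 96.4 zmed 0.055893963883203446
top handle 255 rect [ 528.9 -295.3] [ 56.1 176.7] 78.1 mean [ 502.3256 -297.8707] pca 172.6 zmed 0.02386536212104451
top span 595 rect [ 527.7 -300.6] [ 59.9 179.2] 83.0 mean [ 537.9012 -301.3247] pca 172.8 zmed 0.01865375203768349
top spanhead 283 rect [ 527.9 -302.6] [ 59.  179.9] 84.6 mean [ 566.698  -304.3255] pca 170.9 zmed 0.015496182463661912
top guard 0
top guardj 485 rect [575.9  11.8] [ 63.7 143.9] 5.6 mean [585.6816  13.0649] pca 95.1 zmed 0.07809529008049898
```

```bash
cat >> h.py <<'E'
YAW=np.radians(5.2); O=np.array([.575,.0121])
RJ=np.array([[np.cos(YAW),-np.sin(YAW)],[np.sin(YAW),np.cos(YAW)]])
def j2w(x,y,z): return np.r_[RJ@[x,y]+O,z]
def w2j(X): 
    X=np.atleast_2d(X); return np.c_[(X[:,:2]-O)@RJ,X[:,2:]]
def R(deg):
    a=np.radians(deg); return np.array([[0,np.cos(a),np.sin(a)],[0,np.sin(a),-np.cos(a)],[-1,0,0]])
E
python3 - <<'E'
from h import *; import an
np.set_printoptions(precision=4,suppress=True)
for n,p in an.P.items():
    X=w2j(an.cloud(p,p['o_rail'])); Z=X[(X[:,2]>.036)&(X[:,2]<.07)]
    print(n,'rail jig pct x',np.percentile(Z[:,0],[0,2,10,50,90,98,100]),'y',np.percentile(Z[:,1],[0,2,50,98,100]))
    X=an.cloud(p,p['o_spanner']); Z=X[(X[:,2]>.02)&(X[:,2]<.03)]
    h=Z[Z[:,0]<.53]; 
    print('handle',h.mean(0),np.percentile(h[:,0],[0,2,50,98,100]),np.polyfit(h[:,0],h[:,1],1))
# ik checks
q0=None
print(ik(j2w(.068,.17,.12),R(5.2)), ik(j2w(.068,.17,.12),R(185.2)))
for th in (-7.2,56.6,20,-20,-61,-70):
    hd=np.radians(th); 
    for s in (90,-90):
        pos=np.r_[O-.1*np.array([np.cos(hd),np.sin(hd)]),.04] if th!=-7.2 else np.array([.495,-.3,.04])
        print(th,s,ik(pos,R(th+s)))
E
```

```text
scene rail jig pct x [0.0346 0.0501 0.0541 0.0729 0.0843 0.0922 0.0954] y [-0.0273 -0.0213  0.0622  0.1301  0.1335]
handle [ 0.4868 -0.2958  0.0235] [0.439  0.4409 0.4875 0.5286 0.5298] [-0.0902 -0.2519]
top rail jig pct x [0.0481 0.0497 0.0513 0.0649 0.0812 0.085  0.0934] y [-0.0254 -0.0209  0.0538  0.1293  0.1332]
handle [ 0.4849 -0.2958  0.0245] [0.4397 0.4418 0.4851 0.5278 0.5298] [-0.1187 -0.2382]
[-0.654   0.5937  0.4254  1.6518 -0.286   0.9582 -0.0365] [-0.2127  0.5771 -0.2203  1.6178  0.1458  0.9628  2.7504]
-7.2 90 [ 0.0165  0.6401  0.6168  1.9075 -0.5253  0.76    2.3764]
-7.2 -90 [-0.0121  0.6533  0.6601  1.9093 -0.5637  0.7719 -0.7309]
56.6 90 [-0.0542  0.4954  0.1259  2.0162 -0.1007  0.6357  2.6964]
56.6 -90 [-0.3907  0.5555  0.5723  2.0381 -0.4724  0.6785 -0.0943]
20 90 [-0.2754  0.451   0.2751  2.1262 -0.2144  0.59    2.0723]
20 -90 [-0.5234  0.5039  0.5988  2.1414 -0.481   0.6289 -0.8073]
-20 90 [-0.401   0.4514  0.2554  2.1212 -0.1991  0.591   1.2175]
-20 -90 [-0.7522  0.5419  0.7215  2.1423 -0.5879  0.6614 -1.542 ]
-61 90 [-0.5645  0.5315  0.3751  2.0024 -0.307   0.6617  0.5139]
-61 -90 [-0.996   0.7698  1.0337  2.0275 -0.8869  0.8812 -2.0903]
-70 90 [-0.5879  0.556   0.4061  1.9667 -0.3362  0.6842  0.3758]
-70 -90 [-0.9898  0.7913  1.0332  1.9904 -0.8913  0.9034 -2.2611]
```

View pics/crop_top.png

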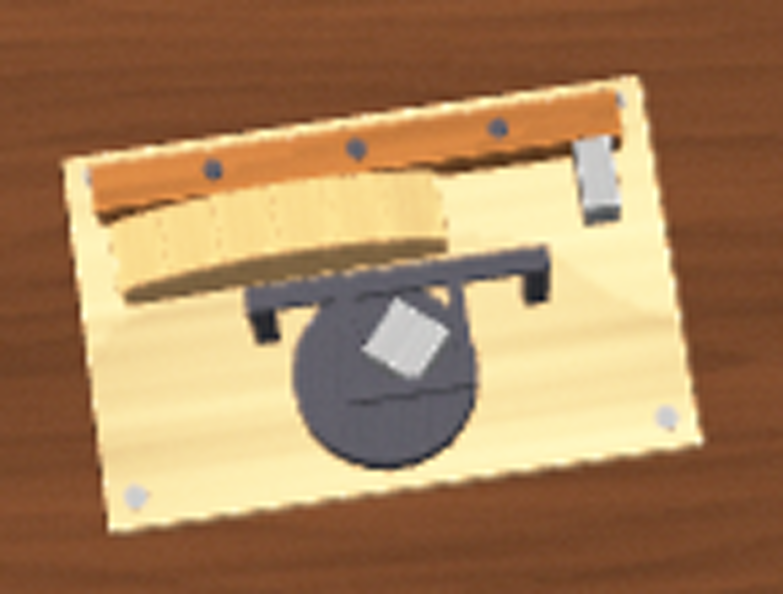

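View pics/crop_scene.png

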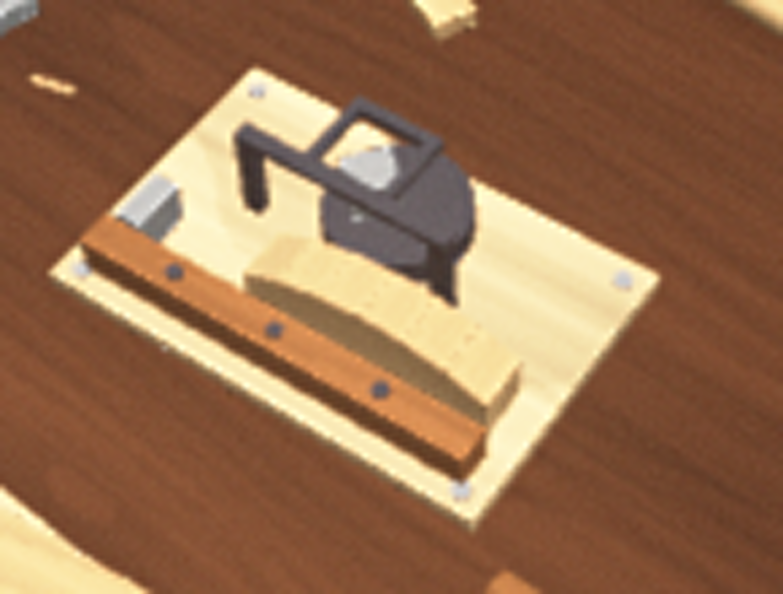

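```bash
python3 - <<'E'
from h import *
np.set_printoptions(precision=4,suppress=True)
close_gripper()
move_to(j2w(.067,.165,.13),R(5.2)); print(read_state()['t'])
movel(j2w(.067,.165,.025),v=.15)
s=read_state();print(s['t'],s['ee_pos'],s['contact_force'],s['finger_gap'])
print(movel(j2w(.068,.150,.025),v=.08,contact_N=10))
for tgt in (.09,.066):
    r=movel(j2w(.069,tgt,.025),v=.05,contact_N=12)
    s=read_state();print(r,s['t'],w2j(s['ee_pos']),RJ.T@s['contact_force'][:2])
p=capture('top');save(p,'push_top');p=capture('scene');save(p,'push_scene')
p=capture('top')
print([w2j(np.array(d['location'])) for d in landmark_of(p,'rail')])
E
```

```text
5.225
6.075 [0.6274 0.1826 0.0258] [ 0.159  -0.2643  0.1754] 0.00018074730520753178
False
False 7.7667 [[0.0691 0.0901 0.0251]] [-0.463   0.1888]
True 8.1583 [[0.0686 0.0757 0.0247]] [-0.6511 -0.0709]
[array([[ 0.0655, -0.017 ,  0.0114]])]
```

```bash
python3 - <<'E'
from h import *
np.set_printoptions(precision=4,suppress=True)
r=movel(j2w(.069,.066,.025),v=.03,contact_N=10)
s=read_state();print(r,s['t'],w2j(s['ee_pos']),RJ.T@s['contact_force'][:2])
dwell(.2)
p=capture('top');save(p,'push_top2')
X=p['range_z']
o=outline_of(p,'rail')[0]
import an
Y=w2j(an.cloud(p,o['pixels']));Z=Y[(Y[:,2]>.036)&(Y[:,2]<.07)]
print(np.percentile(Z[:,0],[2,50,98]),np.percentile(Z[:,1],[0,2,50,98,100]))
cv2.imwrite('pics/push2c.png',cv2.resize(p['frame'][120:230,190:335,::-1],None,fx=5.4,fy=5.4))
E
```

```text
True 8.6083 [[0.0679 0.0757 0.0238]] [-0.6582  0.8742]
[0.0485 0.0636 0.083 ] [-0.0946 -0.09   -0.0174  0.0585  0.0645]
```

View pics/push2c.png

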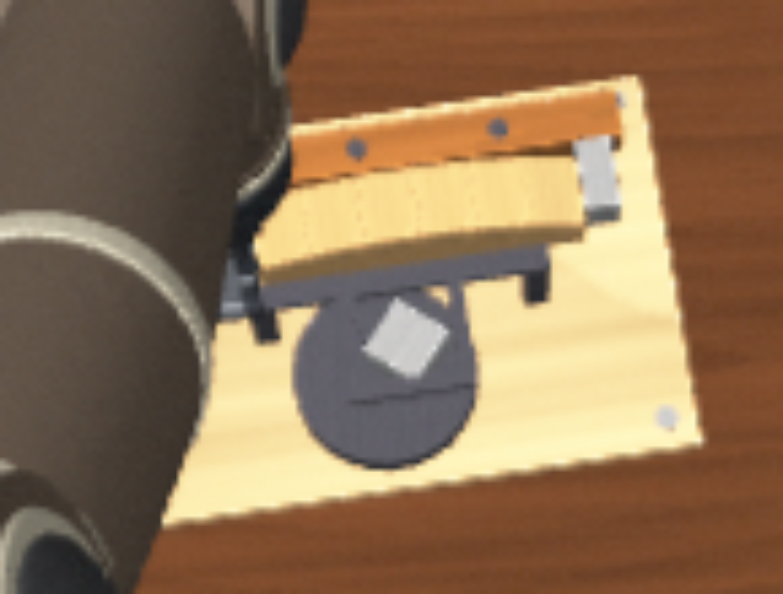

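```bash
python3 - <<'E'
from h import *
np.set_printoptions(precision=4,suppress=True)
movel(j2w(.069,.095,.025),v=.15)
movel(j2w(.069,.095,.2),v=.3)
g=np.array([.502,-.2995])
move_to(np.r_[g,.15],R(-7.3+90)); 
ungrasp()
s=read_state();print(s['t'],s['joint_positions'],s['finger_gap'])
p=capture('top');save(p,'pre')
c=cv2.resize(p['frame'][120:260,300:480,::-1],None,fx=4.4,fy=4.4);cv2.imwrite('pics/prec.png',c)
for l in('spanner','spanner_jaw','rail'):print(l,landmark_of(p,l)[:1])
E
```

```text
12.4167 [ 0.2508  0.4298  0.2709  1.8008 -0.1396  0.9296  2.0253] 0.08543382979556728
spanner [{'location': [0.486, -0.3003, -0.0021], 'confidence': 0.78}]
spanner_jaw [{'location': [0.5962, -0.313, 0.0064], 'confidence': 0.75}]
rail [{'location': [0.6421, -0.0006, 0.0142], 'confidence': 0.56}]
```

```bash
python3 - <<'E'
from h import *
np.set_printoptions(precision=4,suppress=True)
g=np.array([.502,-.2995])
r=movel(np.r_[g,.006],v=.15,contact_N=15)
close_gripper()
s=read_state();print(r,s['t'],s['ee_pos'],s['contact_force'],s['finger_gap'])
movel(np.r_[s['ee_pos'][:2],.10],v=.2)
dwell(.1)
s=read_state();print(s['t'],s['ee_pos'],s['contact_force'],s['moment'],s['finger_gap'])
P=[]
for n in('scene','top'):
    p=capture(n);save(p,'grip_'+n);X=None
    o=outline_of(p,'spanner'); print([(d['confidence'],d['pixels'].sum()) for d in o])
    j=landmark_of(p,'spanner_jaw'); print(j[:1], landmark_of(p,'spanner')[:1])
    if o:
        import an; X=an.cloud(p,o[0]['pixels']); Z=X[(X[:,2]>.07)&(X[:,2]<.14)&(X[:,0]>.53)]
        np.save('cl_'+n,X); print(len(Z),Z.mean(0),np.percentile(Z[:,2],[5,50,95]),cv2.minAreaRect((Z[:,:2]*1000).astype(np.float32)))
        A=np.c_[Z[:,:2],np.ones(len(Z))]; print('plane',np.linalg.lstsq(A,Z[:,2],rcond=None)[0])
for hd in (50.,54,56.6):
    a=np.radians(hd);print(ik(np.r_[O-.165*np.array([np.cos(a),np.sin(a)]),.05],R(hd+90)),ik(np.r_[O-.095*np.array([np.cos(a),np.sin(a)]),.05],R(hd+90)))
E
```

```text
False 14.3667 [ 0.5022 -0.2995  0.0064] [-0.8845  1.3659  4.7906] 0.014410956816044169
15.0833 [ 0.501  -0.2987  0.098 ] [-0.0557 -0.0511 -3.3767] [ 0.0248  0.0663 -0.033 ] 0.014182250612562581
[(0.26, np.int64(359)), (0.2, np.int64(506))]
[{'location': [0.6003, -0.3065, 0.0993], 'confidence': 0.67}] [{'location': [0.4875, -0.2988, 0.0943], 'confidence': 0.74}]<stdin>:17: RuntimeWarning: Mean of empty slice.
  ret = um.true_divide(
Traceback (most recent call last):
IndexError: index -1 is out of bounds for axis 0 with size 0
```

View pics/grip_scene.png

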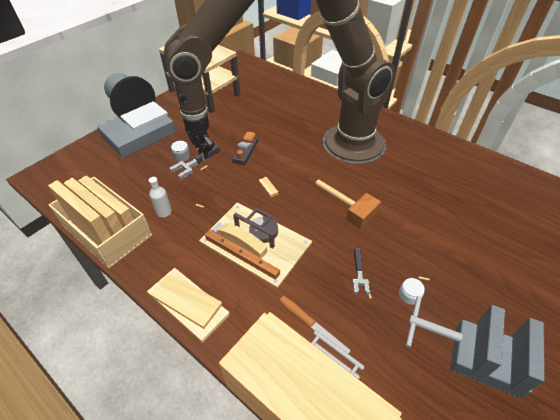

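```bash
python3 - <<'E'
from h import *; import an
np.set_printoptions(precision=4,suppress=True)
for n in('scene','top'):
    p=capture(n);save(p,'grip2_'+n)
    X=an.cloud(p,p['range_z']>0)
    Z=X[(X[:,2]>.085)&(X[:,2]<.118)&(X[:,0]>.535)&(X[:,0]<.65)&(abs(X[:,1]+.305)<.06)]
    np.save('cl_'+n,Z)
    H=Z[Z[:,0]>.57]
    print(n,len(Z),np.percentile(Z[:,2],[5,50,95]),cv2.minAreaRect((Z[:,:2]*1000).astype(np.float32)),cv2.minAreaRect((H[:,:2]*1000).astype(np.float32)))
    A=np.c_[Z[:,:2],np.ones(len(Z))]; print('plane',np.linalg.lstsq(A,Z[:,2],rcond=None)[0])
    j=landmark_of(p,'spanner_jaw'); print(j[:1])
    if n=='top': cv2.imwrite('pics/g2c.png',cv2.resize(p['frame'][120:260,300:480,::-1],None,fx=4.4,fy=4.4))
s=read_state();print(s['ee_pos'],s['joint_positions'])
for hd in (50.,54,56.6):
    a=np.radians(hd);print(ik(np.r_[O-.165*np.array([np.cos(a),np.sin(a)]),.05],R(hd+90)),ik(np.r_[O-.095*np.array([np.cos(a),np.sin(a)]),.05],R(hd+90)))
E
```

```text
scene 261 [0.0933 0.1057 0.1097] ((576.8131713867188, -305.9547119140625), (64.61189270019531, 84.5196533203125), 81.98841857910156) ((595.059326171875, -310.1014404296875), (63.745357513427734, 51.714168548583984), 87.39032745361328)
plane [-0.0254 -0.0159  0.1135]
[{'location': [0.6001, -0.3083, 0.1005], 'confidence': 0.87}]
top 179 [0.0976 0.1084 0.1136] ((594.5166625976562, -294.25518798828125), (48.583396911621094, 53.19758605957031), 57.18581771850586) ((592.0989379882812, -295.93511962890625), (49.670433044433594, 49.67392349243164), 64.2967300415039)
plane [ 0.0369 -0.0428  0.0734]
[{'location': [0.5961, -0.3121, 0.1002], 'confidence': 0.52}]
[ 0.5021 -0.2995  0.0997] [ 0.2639  0.4935  0.2559  1.8405 -0.1633  0.8285  2.0447]
[ 0.152   0.4243 -0.0164  2.1028  0.0117  0.6146  2.571 ] [ 0.0408  0.4684 -0.0213  2.0206  0.0158  0.6527  2.4527]
[ 0.1761  0.4379 -0.0318  2.0774  0.023   0.6266  2.6419] [ 0.0606  0.4759 -0.037   2.0062  0.0276  0.6599  2.5192]
[ 0.1907  0.447  -0.042   2.0604  0.0306  0.6347  2.6869] [ 0.073   0.4811 -0.0472  1.9965  0.0354  0.6647  2.562 ]
```

View pics/g2c.png

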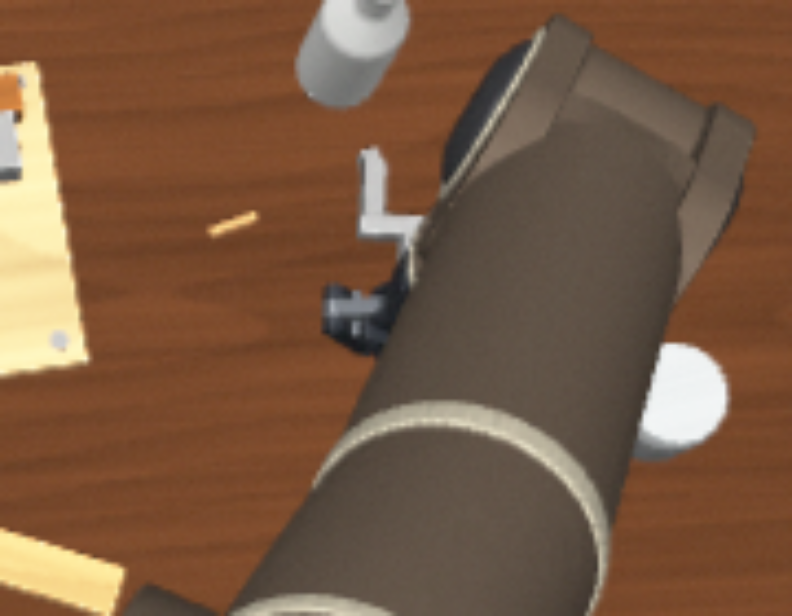

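```bash
cat >> h.py <<'E'
D=.097; DH=0.7
def sp(hdeg,back,z):
    "TCP pose such that the jaw lies 'back' m short of bolt axis, heading hdeg"
    a=np.radians(hdeg); u=np.array([np.cos(a),np.sin(a)])
    return np.r_[O-(D+back)*u,z],R(hdeg-DH+90)
E
python3 - <<'E'
from h import *; import an
np.set_printoptions(precision=4,suppress=True)
H=55.5
pos,rot=sp(H,.085,.13); move_to(pos,rot)
movel(sp(H,.085,.049)[0],v=.15); dwell(.1)
s=read_state();print(s['t'],s['ee_pos'],s['joint_positions'])
J=[]
for n in('scene','top'):
    p=capture(n);save(p,'st_'+n)
    for l in('spanner_jaw','cam_bolt','spanner'): print(n,l,[(np.round(d['location'],4),d['confidence']) for d in landmark_of(p,l)[:2]])
    u0,v0=(190,100) if n=='top' else (130,120)
    cv2.imwrite('pics/stc_%s.png'%n,cv2.resize(p['frame'][v0:v0+150,u0:u0+200,::-1],None,fx=4,fy=4,interpolation=cv2.INTER_CUBIC))
print('expected jaw',O-.085*np.array([np.cos(np.radians(H)),np.sin(np.radians(H))]))
E
```

```text
16.9833 [ 0.4728 -0.1384  0.0499] [ 0.2097  0.4365 -0.0291  2.0805  0.0213  0.6231  2.6926]
scene spanner_jaw [(array([ 0.5288, -0.0576,  0.0518]), 0.76)]
scene cam_bolt [(array([0.5711, 0.0121, 0.0018]), 0.65)]
scene spanner [(array([ 0.4624, -0.1539,  0.0436]), 0.57), (array([0.6669, 0.0283, 0.0218]), 0.2)]
top spanner_jaw [(array([ 0.5262, -0.0613,  0.0497]), 0.59), (array([ 0.309 ,  0.2204, -0.0032]), 0.58)]
top cam_bolt [(array([0.5755, 0.0107, 0.0036]), 0.6), (array([0.4741, 0.3116, 0.0043]), 0.43)]
top spanner []
expected jaw [ 0.5269 -0.058 ]
```

View pics/stc_scene.png

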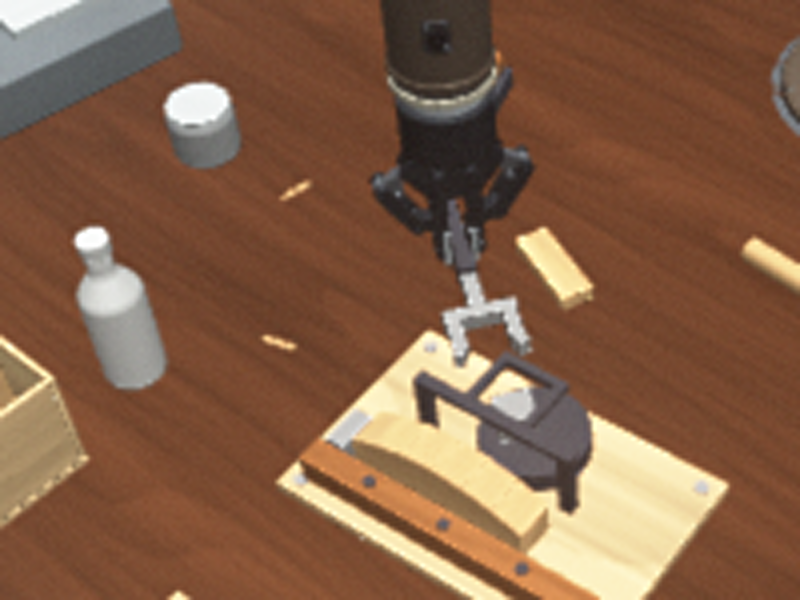

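View pics/stc_top.png

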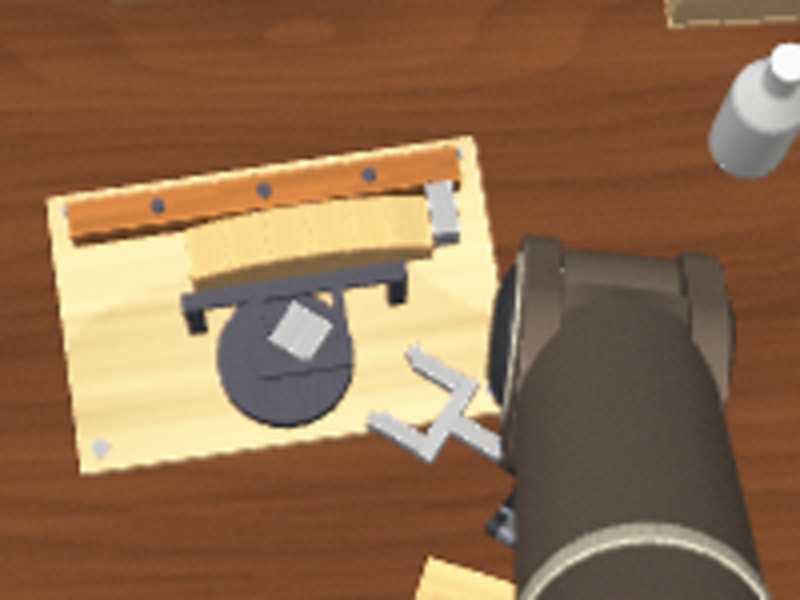

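```bash
python3 - <<'E'
from h import *; import an
np.set_printoptions(precision=4,suppress=True)
H=55.5
r=movel(sp(H,.0,.0485)[0],v=.08,contact_N=15); dwell(.1)
s=read_state();print(r,s['t'],s['ee_pos'],s['ee_pos']-sp(H,0,.0485)[0],s['contact_force'],s['moment'],s['finger_gap'])
for n in('scene','top'):
    p=capture(n);save(p,'in_'+n)
    for l in('spanner_jaw','cam_bolt'): print(n,l,[(np.round(d['location'],4),d['confidence']) for d in landmark_of(p,l)[:2]])
    u0,v0=(190,100) if n=='top' else (130,120)
    cv2.imwrite('pics/inc_%s.png'%n,cv2.resize(p['frame'][v0:v0+150,u0:u0+200,::-1],None,fx=4,fy=4,interpolation=cv2.INTER_CUBIC))
E
```

```text
False 18.7 [ 0.5197 -0.0685  0.0485] [-0.0003 -0.0007  0.    ] [ 0.1625  1.0006 -3.2745] [-0.0175  0.0531 -0.0151] 0.014554340657614255
scene spanner_jaw [(array([ 0.7058, -0.2964, -0.0019]), 0.63), (array([0.5747, 0.0148, 0.0487]), 0.53)]
scene cam_bolt [(array([0.5721, 0.008 , 0.0023]), 0.82), (array([0.6379, 0.0045, 0.0123]), 0.5)]
top spanner_jaw [(array([0.5736, 0.0097, 0.0519]), 0.57)]
top cam_bolt [(array([0.5725, 0.0124, 0.0014]), 0.79), (array([0.5743, 0.0103, 0.0753]), 0.39)]
```

View pics/inc_scene.png

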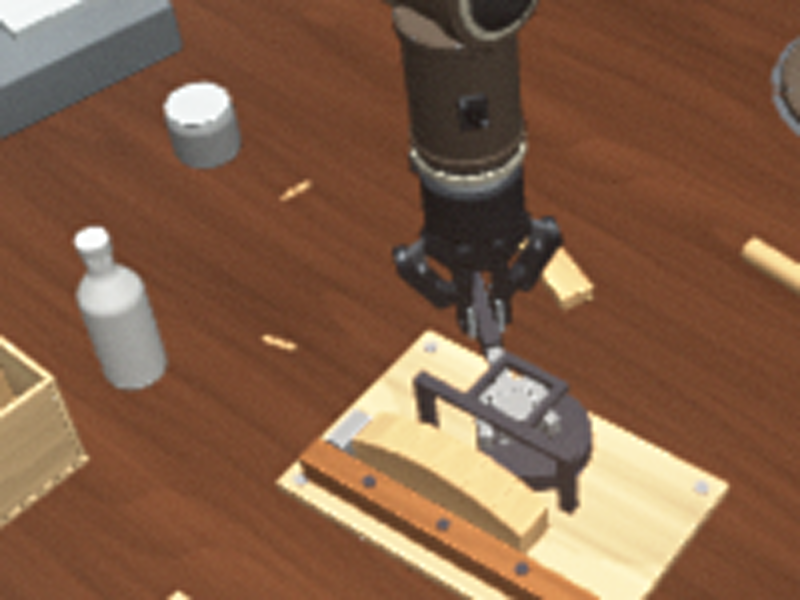

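View pics/inc_top.png

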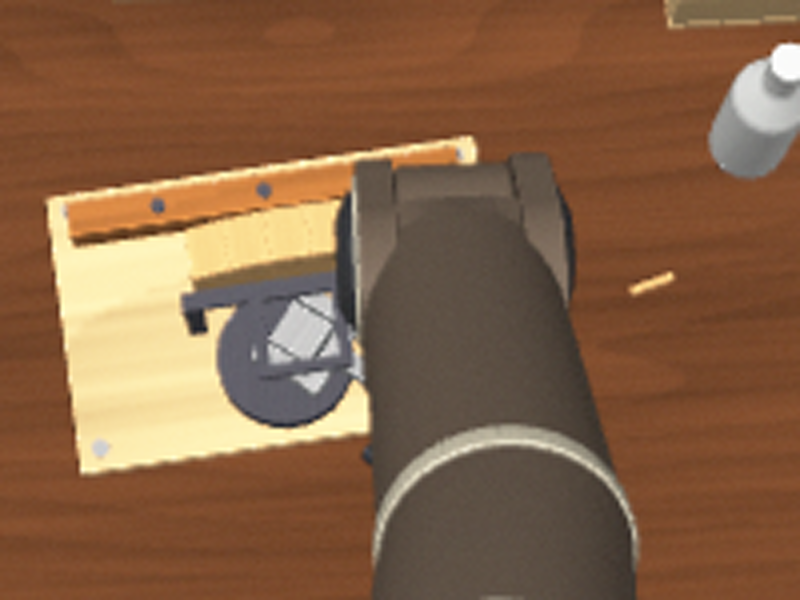

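```bash
python3 - <<'E'
from h import *
np.set_printoptions(precision=3,suppress=True)
h=55.5
while h>-52:
    h-=9
    pos,rot=sp(h,0,.0485)
    r=movel(pos,v=.06,rotation=rot,contact_N=18)
    s=read_state();f=s['contact_force'];a=np.radians(h)
    ft=f[:2]@[-np.sin(a),np.cos(a)]; fr=f[:2]@[np.cos(a),np.sin(a)]
    print(h,r,round(s['t'],2),'ft %.1f fr %.1f fz %.1f'%(ft,fr,f[2]),'mz %.2f'%s['moment'][2],'gap %.4f'%s['finger_gap'],'err',(s['ee_pos']-pos)*1000)
    if r or np.linalg.norm(f[:2])>22: break
print(s['joint_positions'])
p=capture('scene');save(p,'turn1')
cv2.imwrite('pics/turn1c.png',cv2.resize(p['frame'][150:300,160:360,::-1],None,fx=4,fy=4,interpolation=cv2.INTER_CUBIC))
E
```

```text
46.5 False 19.4 ft 1.3 fr -1.9 fz -4.2 mz 0.19 gap 0.0143 err [-0.406 -0.182 -0.048]
37.5 False 19.8 ft 1.9 fr -1.2 fz -3.5 mz 0.14 gap 0.0144 err [ 0.051 -0.102 -0.032]
28.5 False 20.2 ft 1.4 fr -1.1 fz -4.6 mz 0.13 gap 0.0145 err [ 0.207 -0.219  0.004]
19.5 False 20.6 ft 0.3 fr -1.2 fz -4.0 mz 0.09 gap 0.0142 err [ 0.261 -0.331  0.02 ]
10.5 False 21.0 ft -0.1 fr -1.6 fz -4.1 mz 0.11 gap 0.0145 err [ 0.294 -0.374  0.038]
1.5 False 21.4 ft -0.2 fr -0.1 fz -5.3 mz 0.03 gap 0.0145 err [ 0.34  -0.486  0.063]
-7.5 False 21.8 ft -0.4 fr -0.7 fz -5.1 mz -0.05 gap 0.0145 err [ 0.281 -0.551  0.047]
-16.5 False 22.2 ft -1.1 fr 0.3 fz -3.8 mz -0.03 gap 0.0145 err [ 0.285 -0.657  0.055]
-25.5 False 22.6 ft -1.7 fr 3.0 fz -5.4 mz -0.09 gap 0.0146 err [ 0.196 -0.674  0.031]
-34.5 False 23.0 ft -3.8 fr 1.4 fz -3.9 mz 0.24 gap 0.0148 err [-0.233 -1.026 -0.08 ]
-43.5 False 23.4 ft -7.5 fr 4.8 fz -2.3 mz 0.77 gap 0.0146 err [-1.334 -2.015 -0.446]
-52.5 False 23.8 ft -11.9 fr 4.2 fz -1.5 mz 1.35 gap 0.0149 err [-3.363 -2.937 -1.11 ]
[-0.612  0.513  0.455  2.035 -0.348  0.675  0.714]
```

View pics/turn1c.png

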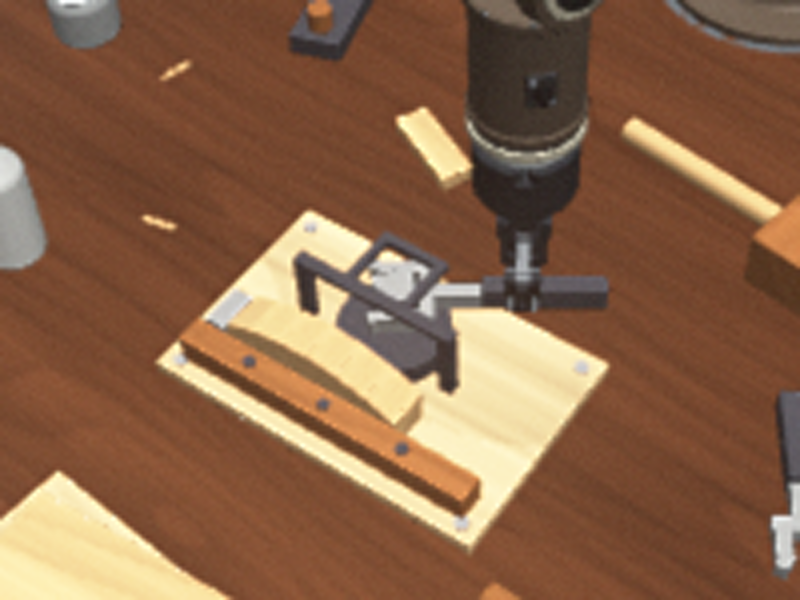

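```bash
cat > meas.py <<'E'
from h import *; import an
np.set_printoptions(precision=4,suppress=True)
def meas(tag):
  for n in('top','scene'):
    p=capture(n); save(p,tag+n)
    X=an.cloud(p,p['range_z']>0); J=w2j(X)
    Hd=J[(J[:,2]>.058)&(J[:,2]<.066)&(np.hypot(J[:,0],J[:,1])<.021)]
    if len(Hd)>8: print(n,'head',len(Hd),cv2.minAreaRect((Hd[:,:2]*1000).astype(np.float32)))
    D=J[(J[:,2]>.026)&(J[:,2]<.037)&(np.hypot(J[:,0],J[:,1])<.062)&(J[:,0]<.045)]
    if len(D)>20: print(n,'disc circ',cv2.minEnclosingCircle((D[:,:2]*1000).astype(np.float32)))
    hd=J[(J[:,2]>.06)&(J[:,2]<.072)&(J[:,0]<0)&(np.hypot(J[:,0],J[:,1])>.062)&(np.hypot(J[:,0],J[:,1])<.17)]
    if len(hd)>15:
        m=hd.mean(0);w,V=np.linalg.eigh(np.cov(hd[:,:2].T)); print(n,'handle',len(hd),m,'jig angle',np.degrees(np.arctan2(m[1],m[0])),'pca',np.degrees(np.arctan2(V[1,1],V[0,1])))
    Rr=J[(J[:,2]>.044)&(J[:,2]<.066)&(J[:,0]>.045)&(J[:,0]<.1)&(abs(J[:,1]+.015)<.085)]
    if len(Rr)>50:
        # edges of rail vs y
        for y0 in(-.06,-.03,.0,.03):
            q=Rr[abs(Rr[:,1]-y0)<.008]
            if len(q)>8: print(n,'rail y',y0,np.percentile(q[:,0],[3,97]))
        print('rail y',np.percentile(Rr[:,1],[1,99]))
    for l in('rail',): print(n,l,[(w2j(np.array(d['location'])),d['confidence']) for d in landmark_of(p,l)[:1]])
E
python3 - <<'E'
from meas import *
meas('m1_')
s=read_state();o=s['orientation'];print('tool heading',np.degrees(np.arctan2(o[1,1],o[0,1]))-90+DH, s['contact_force'],s['moment'])
pos=s['ee_pos'];d=O-pos[:2];print('dist',np.hypot(*d),'dir',np.degrees(np.arctan2(d[1],d[0])))
E
```

```text
top head 132 ((-1.2118539810180664, 2.5123558044433594), (37.00679016113281, 36.3884391784668), 49.610816955566406)
top disc circ ((10.149757385253906, 4.887777328491211), 44.690616607666016)
top rail y -0.06 [0.0554 0.0886]
top rail y -0.03 [0.0557 0.0881]
top rail y 0.0 [0.0567 0.0897]
top rail y 0.03 [0.0579 0.0911]
rail y [-0.0948  0.0309]
top rail [(array([[ 0.0717, -0.0178,  0.0132]]), 0.75)]
scene head 60 ((-4.396034240722656, -2.4504384994506836), (30.128938674926758, 26.284757614135742), 87.50476837158203)
scene disc circ ((13.517760276794434, 6.464631080627441), 45.08207321166992)
scene handle 121 [-0.0625  0.0966  0.0641] jig angle 122.89923694749159 pca 127.2586350406932
scene rail y -0.06 [0.0556 0.0891]
scene rail y -0.03 [0.0568 0.0897]
scene rail y 0.0 [0.057 0.09 ]
scene rail y 0.03 [0.0575 0.0908]
rail y [-0.0906  0.0602]
scene rail [(array([[ 0.0705, -0.017 ,  0.0125]]), 0.81)]
tool heading -52.3129758263639 [ -7.464  -11.1711  -1.4748] [-2.3902  1.3442  1.4121]
dist 0.0968059348511845 dir -49.852326927416755
```

```bash
python3 -c "
import cv2
a=cv2.imread('pics/m1_top.png');cv2.imwrite('pics/m1c.png',cv2.resize(a[110:250,190:370],None,fx=4.4,fy=4.4,interpolation=cv2.INTER_CUBIC))"
```

View pics/m1c.png

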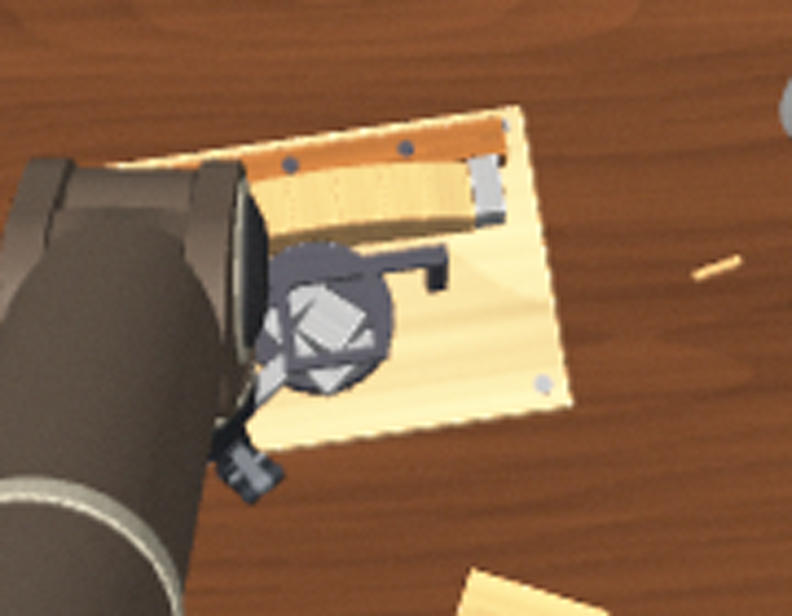

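```bash
python3 - <<'E'
from h import *; import an
np.set_printoptions(precision=4,suppress=True)
for n,p in an.P.items():
    J=w2j(an.cloud(p,p['range_z']>0))
    D=J[(J[:,2]>.026)&(J[:,2]<.037)&(np.hypot(J[:,0],J[:,1])<.062)&(J[:,0]<.045)]
    print(n,cv2.minEnclosingCircle((D[:,:2]*1000).astype(np.float32)))
    F=J[(J[:,2]>.034)&(J[:,2]<.042)&(J[:,0]>.088)&(J[:,0]<.125)&(abs(J[:,1]-.01)<.12)]
    e=[]
    for y0 in np.arange(-.1,.12,.02):
        q=F[abs(F[:,1]-y0)<.01]
        if len(q)>5: e.append((y0,q[:,0].max()))
    e=np.array(e);print('fence back edge slope deg',np.degrees(np.polyfit(e[:,0],e[:,1],1)[0]),e[:,1].mean())
h=-52.5
for i in range(4):
    h-=5
    pos,rot=sp(h,0,.0485)
    r=movel(pos,v=.06,rotation=rot,contact_N=18)
    s=read_state();f=s['contact_force'];a=np.radians(h)
    ft=f[:2]@[-np.sin(a),np.cos(a)]; fr=f[:2]@[np.cos(a),np.sin(a)]
    d=O-s['ee_pos'][:2]
    print(h,r,round(s['t'],2),'ft %.1f fr %.1f fz %.1f'%(ft,fr,f[2]),'mz %.2f'%s['moment'][2],'dir',np.degrees(np.arctan2(d[1],d[0])),'err',(s['ee_pos']-pos)*1000)
    if r or np.linalg.norm(f[:2])>30: break
E
```

```text
scene ((-6.850239276885986, 11.286202430725098), 46.18827438354492)
fence back edge slope deg -0.2553716287702548 0.11593956483130921
top ((-7.267066955566406, 11.52280044555664), 45.459346771240234)
fence back edge slope deg -0.49350443065851013 0.11643688094208192
-57.5 False 24.34 ft -17.4 fr 5.5 fz 0.9 mz 1.87 dir -53.70560882144294 err [-5.1685 -3.8068 -1.5897]
-62.5 False 24.63 ft -23.1 fr 7.5 fz 3.6 mz 1.10 dir -56.799927990413224 err [-7.7748 -5.7134 -2.3005]
-67.5 False 24.93 ft -30.5 fr 8.0 fz 5.4 mz 1.80 dir -60.3382338370925 err [-10.4075  -6.1619  -3.0045]
```

```bash
python3 - <<'E'
from meas import *
meas('m2_')
s=read_state();print(s['t'],s['contact_force'],s['moment'],s['finger_gap'])
E
python3 -c "
import cv2
a=cv2.imread('pics/m2_scene.png');cv2.imwrite('pics/m2c.png',cv2.resize(a[180:300,180:340],None,fx=5,fy=5,interpolation=cv2.INTER_CUBIC))"
```

```text
top head 137 ((0.8921451568603516, -0.29620933532714844), (37.391380310058594, 37.27942657470703), 72.8140869140625)
top disc circ ((12.343350410461426, 4.41464900970459), 44.54383087158203)
top rail y -0.06 [0.0568 0.0901]
top rail y -0.03 [0.0567 0.09  ]
top rail y 0.0 [0.0568 0.0901]
top rail y 0.03 [0.0575 0.0912]
rail y [-0.0962  0.0407]
top rail [(array([[ 0.0738, -0.0192,  0.0124]]), 0.6)]
scene head 57 ((-5.864356517791748, -2.0643844604492188), (30.635204315185547, 27.913719177246094), 70.1358642578125)
scene disc circ ((13.895931243896484, 3.297844886779785), 45.57112503051758)
scene handle 86 [-0.0482  0.1147  0.0627] jig angle 112.79239746520842 pca 126.25936561835049
scene rail y -0.06 [0.0567 0.0906]
scene rail y -0.03 [0.0572 0.0909]
scene rail y 0.0 [0.0582 0.0906]
scene rail y 0.03 [0.0578 0.091 ]
rail y [-0.0902  0.0604]
scene rail [(array([[ 0.0704, -0.0155,  0.0159]]), 0.84)]
25.125 [-25.2252 -19.0693   4.2624] [-4.4172  4.8208  1.801 ] 0.014720224349153847
```

View pics/m2c.png

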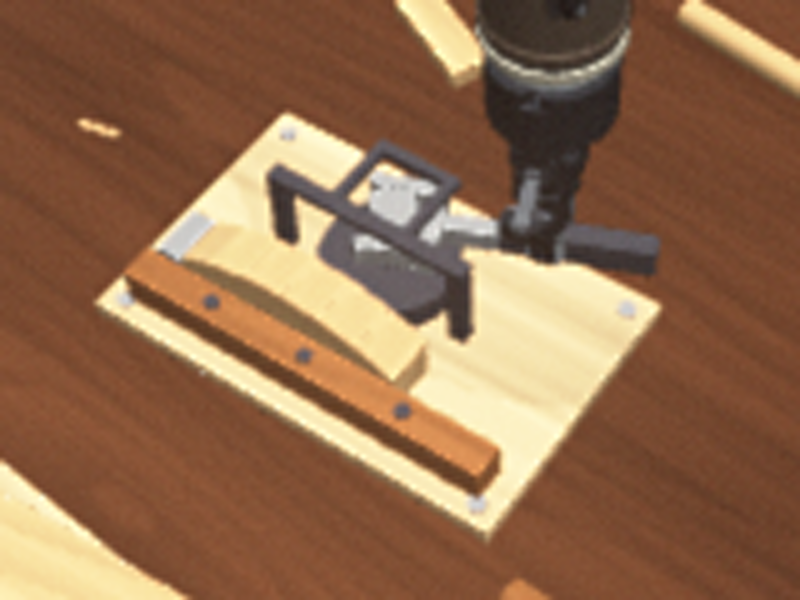

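```bash
python3 -c "
import cv2
a=cv2.imread('pics/m2_top.png');cv2.imwrite('pics/m2t.png',cv2.resize(a[145:220,220:320],None,fx=8,fy=8,interpolation=cv2.INTER_CUBIC))"
```

```text
(no output)
```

View pics/m2t.png

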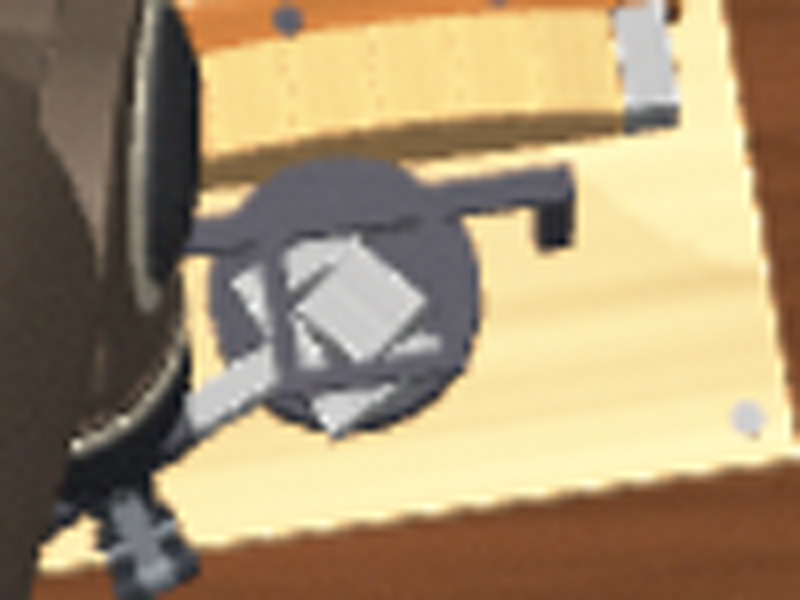

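```bash
python3 - <<'E'
import numpy as np,pickle,cv2
p=pickle.load(open('P.pkl','rb'))['top']
def onz(u,v,z):
    d=np.array([(u-p['cx'])/p['fx'],-(v-p['cy'])/p['fy'],-1])@np.array(p['rotation']).T
    e=np.array(p['eye']); return (e+d*(z-e[2])/d[2])[:2]
def ang(C,u0,v0,s,z):
    P=[onz(u0+(u+.5)/s-.5,v0+(v+.5)/s-.5,z) for u,v in C]
    for i in range(len(P)):
        d=P[(i+1)%len(P)]-P[i]; print(np.round(np.hypot(*d)*1000,1),round(np.degrees(np.arctan2(d[1],d[0])),1),end=' | ')
    print(np.mean(P,0))
ang([(398,297),(450,333),(412,381),(362,350)],190,120,5.4,.062)
ang([(358,237),(428,298),(360,362),(297,308)],220,145,8,.062)
ang([(190,415),(270,365)],220,145,8,.059)
ang([(185,392),(272,345)],220,145,8,.059)
E
python3 - <<'E'
import cv2,pickle
a=cv2.imread('pics/top0.png');b=cv2.imread('pics/m2_top.png')
f=lambda a:cv2.resize(a[160:205,240:290],None,fx=8,fy=8,interpolation=cv2.INTER_CUBIC)
cv2.imwrite('pics/cmp.png',cv2.hconcat([f(a),f(b)]))
E
```

```text
30.2 -128.6 | 29.3 139.4 | 28.0 54.4 | 30.8 -36.2 | [0.57484256 0.01191072]
30.1 -135.0 | 30.0 131.1 | 26.8 45.6 | 30.2 -42.7 | [0.57584881 0.01193445]
30.0 -60.3 | 30.0 119.7 | [0.54988351 0.05481333]
31.4 -64.0 | 31.4 116.0 | [0.55691145 0.05499008]
```

View pics/cmp.png

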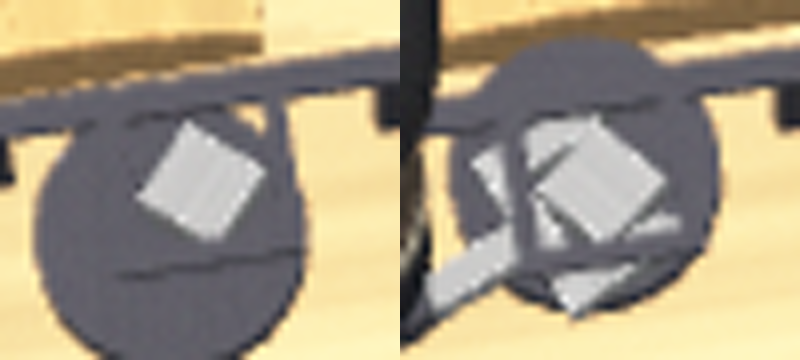

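```bash
python3 - <<'E'
from meas import *
p=capture('scene')
J=w2j(an.cloud(p,p['range_z']>0))
q=J[(J[:,2]>.03)&(J[:,2]<.09)&(J[:,0]<.0)&(J[:,1]>.04)&(np.hypot(J[:,0],J[:,1])<.2)]
q=q[np.argsort(np.hypot(q[:,0],q[:,1]))]
r=np.hypot(q[:,0],q[:,1])
for a in np.arange(.04,.18,.01):
    m=q[(r>=a)&(r<a+.01)]
    if len(m):
        t=m[m[:,2]>np.percentile(m[:,2],50)]
        print('r%.2f'%a,len(m),'z',np.percentile(m[:,2],[5,50,95]),'top mean',t.mean(0),'ang',np.degrees(np.arctan2(t[:,1].mean(),t[:,0].mean())))
s=read_state();print(s['ee_pos'],s['orientation'])
print('cmd',sp(-67.5,0,.0485))
E
```

```text
r0.04 16 z [0.041  0.053  0.0581] top mean [-0.0179  0.0429  0.0566] ang 112.65141828235699
r0.05 20 z [0.0425 0.0542 0.0582] top mean [-0.0236  0.0492  0.0559] ang 115.6461576521114
r0.06 14 z [0.042  0.0529 0.0585] top mean [-0.0231  0.0588  0.0561] ang 111.4209250828324
r0.07 9 z [0.0432 0.0467 0.0532] top mean [-0.0234  0.0686  0.0513] ang 108.84583894208816
r0.08 6 z [0.048  0.0558 0.0697] top mean [-0.0284  0.0825  0.0629] ang 109.01845070034436
r0.09 11 z [0.0558 0.0637 0.0705] top mean [-0.0186  0.0927  0.0679] ang 101.3544308584817
r0.10 38 z [0.0448 0.0634 0.0833] top mean [-0.0377  0.0979  0.0719] ang 111.07616782340212
r0.11 29 z [0.0429 0.0591 0.0642] top mean [-0.0462  0.1044  0.0647] ang 113.88000590298432
r0.12 28 z [0.0417 0.0604 0.0646] top mean [-0.0517  0.1136  0.0625] ang 114.44800218703301
r0.13 26 z [0.042  0.0589 0.0629] top mean [-0.0545  0.1241  0.0612] ang 113.69174499915137
r0.14 31 z [0.0399 0.0587 0.063 ] top mean [-0.0585  0.132   0.0611] ang 113.88933675488758
r0.15 27 z [0.0437 0.0581 0.0635] top mean [-0.0631  0.1415  0.0618] ang 114.02556361453735
r0.16 2 z [0.0551 0.0557 0.0564] top mean [-0.064   0.1469  0.0564] ang 113.56155514099638
[0.5275 0.0955 0.0456] [[-0.0203  0.9273  0.3739]
 [-0.0073  0.3738 -0.9275]
 [-0.9998 -0.0215 -0.0008]]
cmd (array([0.5379, 0.1017, 0.0485]), array([[ 0.    ,  0.9285,  0.3714],
       [ 0.    ,  0.3714, -0.9285],
       [-1.    ,  0.    ,  0.    ]]))
```

```bash
cat > hf.py <<'E'
from meas import *
from scipy.optimize import minimize
def headfit(p,lo=.0595,hi=.0665,verbose=True):
    J=w2j(an.cloud(p,p['range_z']>0)); r=np.hypot(J[:,0],J[:,1])
    Q=J[(r<.03)&(J[:,2]<.0685)]   # drop guard
    ins=(Q[:,2]>lo)&(Q[:,2]<hi)
    best=[]
    for a in np.arange(0,90,1.):
        c,s=np.cos(np.radians(a)),np.sin(np.radians(a))
        for dx in np.arange(-.003,.0031,.001):
            for dy in np.arange(-.003,.0031,.001):
                u=(Q[:,0]-dx)*c+(Q[:,1]-dy)*s; v=-(Q[:,0]-dx)*s+(Q[:,1]-dy)*c
                sq=np.maximum(abs(u),abs(v))<.0155
                best.append(((sq&ins).sum()/(sq|ins).sum(),a,dx,dy))
    best.sort(reverse=True)
    w=np.array(best[:25]); print('n',ins.sum(),'best',w[0],'top25 ang mean',w[:,1].mean(),w[:,1].std())
    return w[0]
E
python3 - <<'E'
from hf import *
print('init');headfit(an.P['top']);headfit(an.P['scene'])
p=capture('top');print('now');headfit(p);p=capture('scene');headfit(p)
print(read_state()['t'])
E
```

```text
init
n 117 best [ 0.7852 49.      0.002   0.    ] top25 ang mean 46.04 3.423214863253547
n 48 best [ 0.7742 57.     -0.003  -0.003 ] top25 ang mean 48.36 11.13150483986779
now
n 130 best [ 0.6582 42.      0.002   0.    ] top25 ang mean 42.36 3.9077359173823405
n 56 best [ 0.8525 45.     -0.001  -0.002 ] top25 ang mean 46.2 2.4331050121192876
25.275
```

```bash
python3 - <<'E'
import cv2
f=lambda a:cv2.resize(a[160:205,242:290],None,fx=8,fy=8,interpolation=cv2.INTER_CUBIC)
cv2.imwrite('pics/cmp2.png',cv2.hconcat([f(cv2.imread('pics/m1_top.png')),f(cv2.imread('pics/m2_top.png'))]))
E
```

```text
(no output)
```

View pics/cmp2.png

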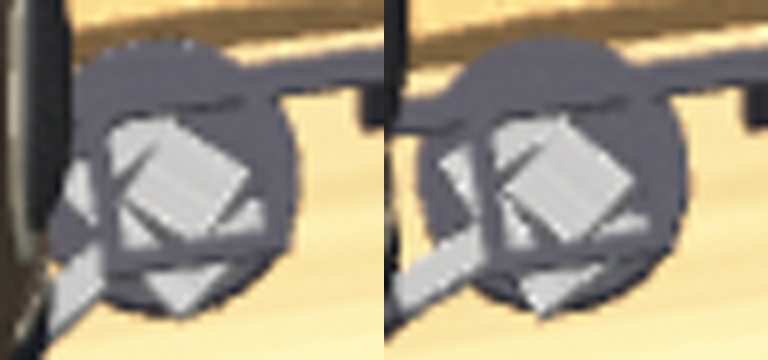

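```bash
cat > turn.py <<'E'
from hf import *
def turn(h,hend,st,lim):
  while h-st>=hend:
    h-=st
    pos,rot=sp(h,0,.0495)
    r=movel(pos,v=.05,rotation=R(max(h,-67.5)-DH+90),contact_N=25)
    s=read_state();f=s['contact_force'];a=np.radians(h)
    ft=f[:2]@[-np.sin(a),np.cos(a)]; fr=f[:2]@[np.cos(a),np.sin(a)]
    d=O-s['ee_pos'][:2]
    print(h,r,round(s['t'],2),'ft %.1f fr %.1f fz %.1f'%(ft,fr,f[2]),'M',s['moment'],'dir',round(np.degrees(np.arctan2(d[1],d[0])),2),'err',(s['ee_pos']-pos)*1000,'gap',s['finger_gap'])
    if r or np.linalg.norm(f[:2])>lim: break
  return h
E
python3 - <<'E'
from turn import *
print(turn(-67.5,-80,4,60))
p=capture('top');save(p,'m3_top');headfit(p)
J=w2j(an.cloud(p,p['range_z']>0))
D=J[(J[:,2]>.026)&(J[:,2]<.037)&(np.hypot(J[:,0],J[:,1])<.062)&(J[:,0]<.045)]
print(cv2.minEnclosingCircle((D[:,:2]*1000).astype(np.float32)))
f=lambda a:cv2.resize(a[160:205,242:290],None,fx=8,fy=8,interpolation=cv2.INTER_CUBIC)
cv2.imwrite('pics/cmp3.png',cv2.hconcat([f(cv2.imread('pics/m2_top.png')),f(cv2.imread('pics/m3_top.png'))]))
E
```

```text
-71.5 False 25.56 ft -42.6 fr 9.0 fz 8.6 M [-5.2181  7.2415  1.51  ] dir -61.26 err [-15.3898  -7.8059  -4.3677] gap 0.01456839818713166
-75.5 False 25.84 ft -50.8 fr 10.8 fz 9.9 M [-5.3809  9.5195  1.5005] dir -62.64 err [-19.9405  -8.4553  -5.7457] gap 0.014755384171688899
-79.5 False 26.12 ft -55.0 fr 8.3 fz 6.4 M [-4.205  10.9067  1.1394] dir -64.5 err [-24.0783  -7.8427  -7.1212] gap 0.014706895843154372
-79.5
n 138 best [ 0.679 40.     0.002  0.   ] top25 ang mean 37.84 2.962161373051779
((2.912919521331787, 5.459089756011963), 48.82210922241211)
```

View pics/cmp3.png

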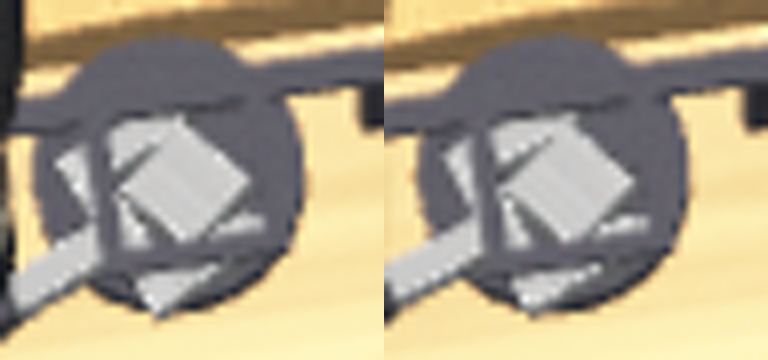

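```bash
python3 - <<'E'
from turn import *
for h,y in ((-70,-67.5),(-62,-67.5),(-58,-63.5),(-54,-59.5)):
    pos,_=sp(h,0,.0495); movel(pos,v=.06,rotation=R(y-DH+90))
    s=read_state();f=s['contact_force'];d=O-s['ee_pos'][:2]
    print(h,round(s['t'],2),f,s['moment'],'dir',round(np.degrees(np.arctan2(d[1],d[0])),2),np.hypot(*d),'err',(s['ee_pos']-pos)*1000)
    if h==-62:
        p=capture('top');save(p,'m4_top');headfit(p)
p=capture('top');save(p,'m5_top');headfit(p)
p=capture('scene');save(p,'m5_scene')
J=w2j(an.cloud(p,p['range_z']>0))
q=J[(J[:,2]>.03)&(J[:,2]<.09)&(J[:,0]<.0)&(J[:,1]>.04)&(np.hypot(J[:,0],J[:,1])<.2)]
r=np.hypot(q[:,0],q[:,1])
for a in np.arange(.04,.18,.02):
    m=q[(r>=a)&(r<a+.02)]
    if len(m):
        t=m[m[:,2]>np.percentile(m[:,2],50)]
        print('r%.2f'%a,len(m),'z',np.percentile(m[:,2],[5,50,95]),'top mean',t.mean(0),'ang',np.degrees(np.arctan2(t[:,1].mean(),t[:,0].mean())))
f=lambda a:cv2.resize(a[160:205,242:290],None,fx=8,fy=8,interpolation=cv2.INTER_CUBIC)
cv2.imwrite('pics/cmp4.png',cv2.hconcat([f(cv2.imread('pics/m4_top.png')),f(cv2.imread('pics/m5_top.png'))]))
cv2.imwrite('pics/m5c.png',cv2.resize(p['frame'][180:300,180:340,::-1],None,fx=5,fy=5,interpolation=cv2.INTER_CUBIC))
E
```

```text
-70 26.59 [-19.3749 -14.8057  -7.4996] [-2.8611  4.6878  1.6272] dir -63.14 0.0968607977176256 err [-10.5853  -4.7385  -3.7073]
-62 26.97 [ 0.0456 -4.6323 -5.6358] [-1.1044 -0.1848  1.0933] dir -61.53 0.09651030141387541 err [-0.4637 -0.8048 -0.2023]
n 145 best [ 0.5914 38.      0.001   0.    ] top25 ang mean 36.56 3.4534620310639004
-58 27.28 [ 5.1831 -3.9593 -5.57  ] [-0.6594 -1.0221  1.5508] dir -58.96 0.09603429479408833 err [1.886  0.0238 0.6941]
-54 27.55 [ 8.82   -0.6094 -5.6784] [ 0.1545 -1.7071  0.9161] dir -56.24 0.09600645648522918 err [3.6694 1.3468 1.3527]
n 145 best [ 0.5892 38.      0.001   0.    ] top25 ang mean 37.24 2.929573347776089
r0.04 32 z [0.0479 0.0575 0.0618] top mean [-0.0232  0.0457  0.0599] ang 116.95914480662019
r0.06 45 z [0.0462 0.0594 0.0687] top mean [-0.0305  0.0619  0.0652] ang 116.22424841480519
r0.08 22 z [0.0532 0.0647 0.0769] top mean [-0.0295  0.0902  0.0718] ang 108.12912003979596
r0.10 50 z [0.0486 0.0652 0.0742] top mean [-0.0491  0.0992  0.07  ] ang 116.33271682401566
r0.12 54 z [0.0507 0.0654 0.0709] top mean [-0.0598  0.1152  0.0688] ang 117.41575274459906
r0.14 60 z [0.049  0.0662 0.0703] top mean [-0.0705  0.132   0.0682] ang 118.11237861883026
r0.16 1 z [0.05 0.05 0.05] top mean [nan nan nan] ang nan<stdin>:17: RuntimeWarning: Mean of empty slice.
  ret = um.true_divide(
  ret = ret.dtype.type(ret / rcount)
```

View pics/cmp4.png

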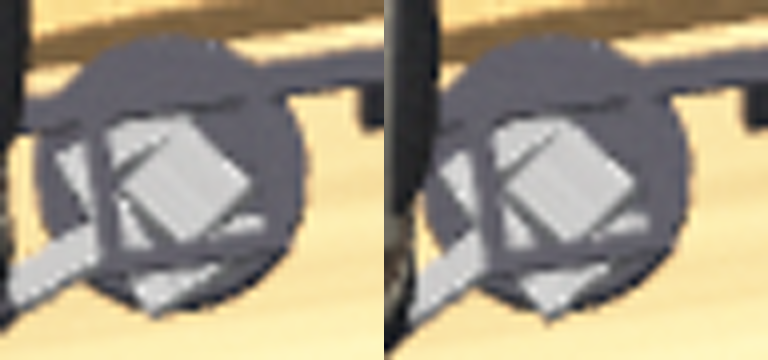

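View pics/m5c.png

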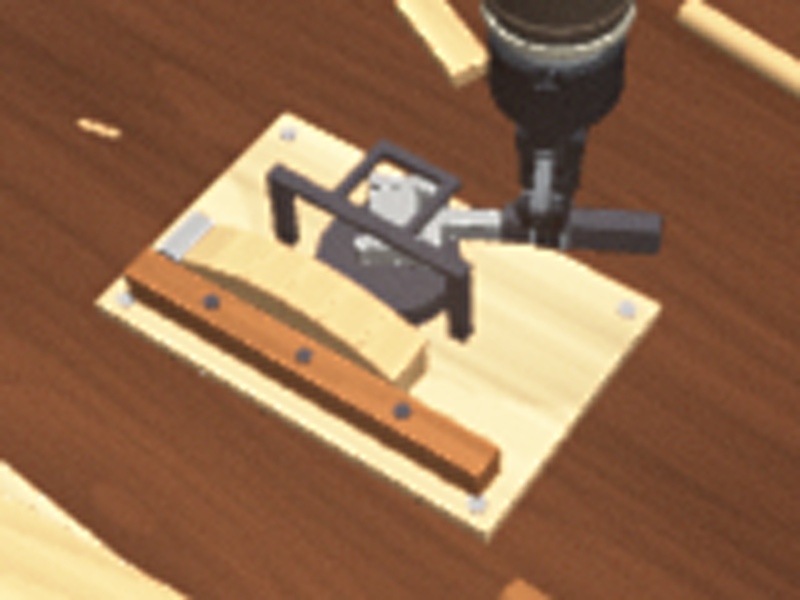

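```bash
python3 - <<'E'
from turn import *
for h,y in ((-56,-59.5),(-57,-57),(-57,-54),(-57,-51)):
    pos,_=sp(h,0,.0495); movel(pos,v=.06,rotation=R(y-DH+90))
    s=read_state();f=s['contact_force'];d=O-s['ee_pos'][:2];a=np.radians(h);ft=f[:2]@[-np.sin(a),np.cos(a)];fr=f[:2]@[np.cos(a),np.sin(a)]
    print(h,y,round(s['t'],2),'ft %.1f fr %.1f'%(ft,fr),f,s['moment'],'torque on bolt(CCW+) %.2f'%-(s['moment'][2]-D*ft),'dir',round(np.degrees(np.arctan2(d[1],d[0])),2),np.hypot(*d),'err',(s['ee_pos']-pos)*1000)
    if abs(s['moment'][2])<.15: break
E
```

```text
-56 -59.5 27.9 ft 1.9 fr 5.7 [ 4.7504 -3.6594 -4.8244] [-0.4416 -0.9456  0.7066] torque on bolt(CCW+) -0.52 dir -56.98 0.09625514274560582 err [1.7923 0.2934 0.6076]
-57 -57 28.15 ft -1.6 fr 4.0 [ 0.8399 -4.1731 -4.7858] [-0.8845  0.0069  0.0565] torque on bolt(CCW+) -0.21 dir -56.64 0.09665984190536035 err [-0.3252 -0.619  -0.1139]
```

```bash
python3 - <<'E'
from turn import *
def go(h,y,back=0):
    pos,_=sp(h,back,.0495); movel(pos,v=.05,rotation=R(y-DH+90))
    s=read_state();f=s['contact_force'];d=O-s['ee_pos'][:2];a=np.radians(h);ft=f[:2]@[-np.sin(a),np.cos(a)];fr=f[:2]@[np.cos(a),np.sin(a)]
    tb=-(s['moment'][2]-D*ft)
    print(h,y,round(s['t'],2),'ft %.1f fr %.1f fz %.1f'%(ft,fr,f[2]),s['moment'],'bolt(CCW+) %.2f'%tb,'dir',round(np.degrees(np.arctan2(d[1],d[0])),2),np.hypot(*d))
    return tb
for h in(-55,-53,-51):
    if go(h,h)>.25: break
p=capture('top');save(p,'m6_top');headfit(p)
f=lambda a:cv2.resize(a[160:205,242:290],None,fx=8,fy=8,interpolation=cv2.INTER_CUBIC)
cv2.imwrite('pics/cmp5.png',cv2.hconcat([f(cv2.imread('pics/m4_top.png')),f(cv2.imread('pics/m6_top.png'))]))
E
```

```text
-55 -55 28.4 ft -1.6 fr -0.5 fz -4.6 [-0.3281  0.3894 -0.2109] bolt(CCW+) 0.05 dir -54.98 0.09754783583524215
-53 -53 28.65 ft -1.4 fr -0.4 fz -4.3 [-0.0306  0.3466 -0.1361] bolt(CCW+) 0.00 dir -53.18 0.09745792579280016
-51 -51 28.9 ft -0.3 fr -0.6 fz -3.8 [-0.0166  0.1901 -0.0897] bolt(CCW+) 0.06 dir -51.36 0.09689804252232402
n 157 best [ 0.6216 34.      0.001   0.    ] top25 ang mean 36.8 3.730951621235526
```

View pics/cmp5.png

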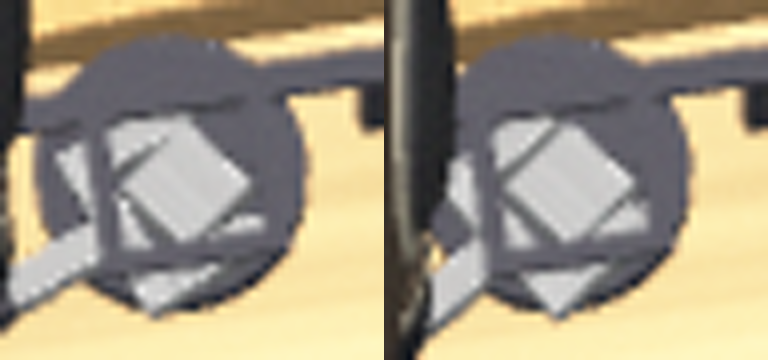

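```bash
python3 - <<'E'
from turn import *
s=read_state(); a=np.radians(-50.5); u=np.array([np.cos(a),np.sin(a)])
p0=s['ee_pos']
for b in(.03,.08):
    r=movel(np.r_[p0[:2]-b*u,.0495],v=.08,contact_N=15)
    s=read_state();print(r,s['t'],s['ee_pos'],s['contact_force'],s['moment'])
    if r: break
else:
    movel(np.r_[s['ee_pos'][:2],.2],v=.2); print(read_state()['t'])
    for n in('top','scene'):
        p=capture(n);save(p,'out_'+n); print(landmark_of(p,'spanner_jaw')[:1]); headfit(p)
E
```

```text
False 29.475 [0.4953 0.1115 0.0496] [-0.4548 -0.6758 -3.1554] [0.0254 0.0304 0.0855]
False 30.25 [0.4639 0.1493 0.0496] [ 0.3115 -0.5724 -2.7662] [-0.0063 -0.0091 -0.0265]
31.15
[{'location': [0.521, 0.0707, 0.1997], 'confidence': 0.81}]
n 116 best [ 0.7361 36.      0.002  -0.001 ] top25 ang mean 35.96 2.8910897599348244
[{'location': [0.5236, 0.0768, 0.2018], 'confidence': 0.72}]
n 48 best [ 0.8571 26.     -0.003  -0.002 ] top25 ang mean 30.16 7.983382741670351
```

View pics/out_scene.png

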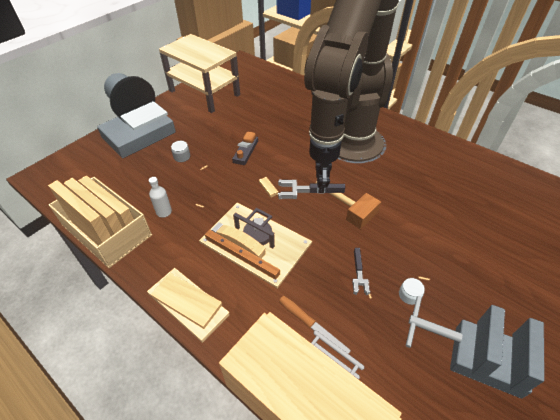

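View pics/out_top.png

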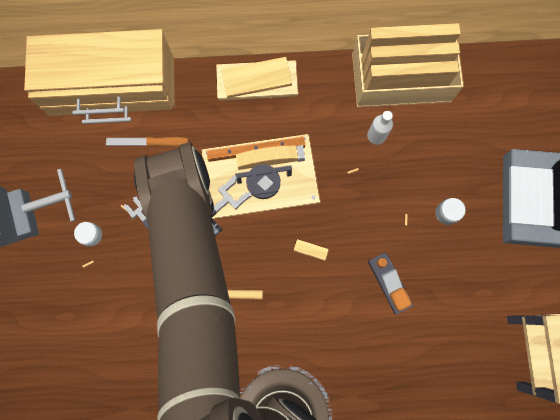

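```bash
python3 - <<'E'
from turn import *
import pickle
move_to(np.array([.502,-.2995,.15]),R(-7.3+90))
s=read_state();print(s['t'],s['joint_positions'])
Q={}
for n in('top','scene'):
    p=capture(n);save(p,'chk_'+n); headfit(p); Q[n]=p
    J=w2j(an.cloud(p,p['range_z']>0))
    D_=J[(J[:,2]>.026)&(J[:,2]<.037)&(np.hypot(J[:,0],J[:,1])<.062)&(J[:,0]<.045)]
    print(cv2.minEnclosingCircle((D_[:,:2]*1000).astype(np.float32)))
    Rr=J[(J[:,2]>.044)&(J[:,2]<.066)&(J[:,0]>.045)&(J[:,0]<.1)&(abs(J[:,1]+.015)<.085)]
    for y0 in(-.06,-.03,.0,.03):
        q=Rr[abs(Rr[:,1]-y0)<.008]; print('rail y',y0,np.percentile(q[:,0],[3,97]))
pickle.dump(Q,open('Q.pkl','wb'))
f=lambda a:cv2.resize(a[130:220,200:320],None,fx=3.3,fy=3.3,interpolation=cv2.INTER_CUBIC)
cv2.imwrite('pics/cmp6.png',cv2.hconcat([f(cv2.imread('pics/top0.png')),f(cv2.imread('pics/chk_top.png'))]))
f=lambda a:cv2.resize(a[162:205,245:290],None,fx=8.8,fy=8.8,interpolation=cv2.INTER_CUBIC)
cv2.imwrite('pics/cmp7.png',cv2.hconcat([f(cv2.imread('pics/top0.png')),f(cv2.imread('pics/chk_top.png'))]))
E
```

```text
33.0083 [-0.0094  0.4806  0.6304  1.8178 -0.3415  0.9539  2.2123]
n 119 best [ 0.7929 36.      0.002  -0.001 ] top25 ang mean 35.08 3.44
((11.980913162231445, 3.7499334812164307), 44.91935729980469)
rail y -0.06 [0.058  0.0909]
rail y -0.03 [0.0581 0.0919]
rail y 0.0 [0.0577 0.0911]
rail y 0.03 [0.0578 0.092 ]
n 53 best [ 0.9464 29.     -0.003  -0.003 ] top25 ang mean 26.04 3.9138727623672183
((13.819517135620117, 2.8977699279785156), 45.437137603759766)
rail y -0.06 [0.059  0.0924]
rail y -0.03 [0.0602 0.0928]
rail y 0.0 [0.0582 0.092 ]
rail y 0.03 [0.0586 0.092 ]
```

View pics/cmp6.png

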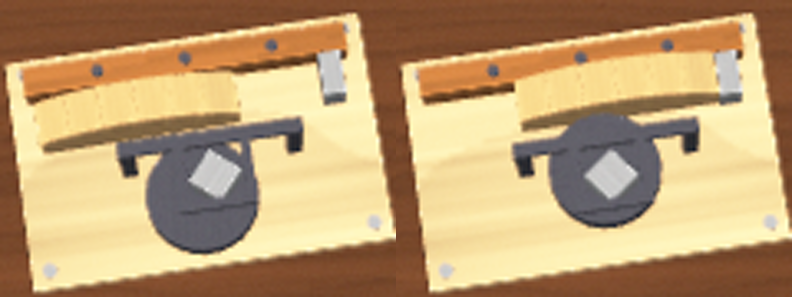

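View pics/cmp7.png

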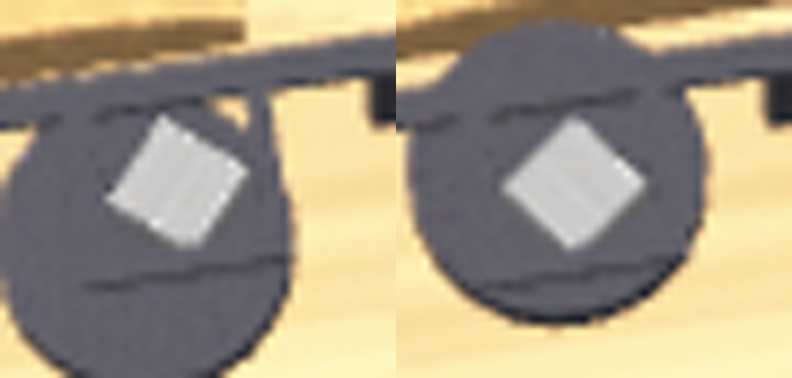

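```bash
python3 - <<'E'
import numpy as np,pickle,cv2
P=pickle.load(open('P.pkl','rb'))['top'];Q=pickle.load(open('Q.pkl','rb'))['top']
for p in(P,Q):
    e=np.array(p['eye']);Rm=np.array(p['rotation'])
    # rectify at z=.062 : 0.5mm/px grid
    g=np.arange(-.03,.03,.00025); X,Y=np.meshgrid(.5757+g,.012+g,indexing='ij')
    c=(np.stack([X,Y,np.full_like(X,.062)],-1)-e)@Rm
    u=p['cx']-p['fx']*c[...,0]/c[...,2]; v=p['cy']+p['fy']*c[...,1]/c[...,2]
    im=cv2.remap(p['frame'],u.astype(np.float32),v.astype(np.float32),cv2.INTER_CUBIC)
    m=(im.min(2)>150)&(im.max(2).astype(int)-im.min(2)<25)
    n,l,st,ce=cv2.connectedComponentsWithStats(m.astype(np.uint8)); k=1+np.argmax(st[1:,4])
    pts=np.argwhere(l==k).astype(np.float32)  # (ix,iy) = world x,y
    r=cv2.minAreaRect(pts); print(st[k,4]*.0625,np.array(r[1])*.25,r[2]%90)
E
```

```text
877.6875 [30.66692352 30.55524635] 55.15427017211914
869.25 [29.71734619 30.55810738] 42.825260162353516
```

```bash
python3 - <<'E'
from turn import *
movel(np.array([.502,-.2995,.03]),v=.15)
r=movel(np.array([.502,-.2995,.0055]),v=.03,contact_N=8)
s=read_state();print(r,s['t'],s['ee_pos'],s['contact_force'])
ungrasp(); dwell(.2)
movel(np.array([.502,-.2995,.2]),v=.15)
move_j([-1.264,.411,-.013,1.596,.006,1.134,-.082] if False else read_state()['joint_positions'])
dwell(.3)
for n in('top','scene'):
    p=capture(n);save(p,'fin_'+n)
    for l in('spanner','spanner_jaw','rail','small_spanner','offcut','glue','plane','filler_tin','mallet'):print(n,l,[(np.round(d['location'],3),round(d['confidence'],2)) for d in landmark_of(p,l)[:1]])
    X=an.cloud(p,p['range_z']>0)
    Z=X[(X[:,2]>.006)&(X[:,2]<.06)&(X[:,0]>.42)&(X[:,0]<.64)&(abs(X[:,1]+.3)<.07)]
    for a in np.arange(.43,.63,.03):
        q=Z[(Z[:,0]>a)&(Z[:,0]<a+.03)]
        if len(q): print(round(a,2),np.percentile(q[:,2],[50,95]),q[:,1].mean())
print(read_state()['t'])
E
```

```text
True 34.7917 [ 0.5017 -0.2993  0.0067] [-0.5158  0.9325  6.5854]
top spanner [(array([0.576, 0.012, 0.077]), 0.73)]
top spanner_jaw [(array([ 0.597, -0.312,  0.009]), 0.36)]
top rail [(array([0.651, 0.   , 0.011]), 0.96)]
top small_spanner [(array([ 0.476,  0.309, -0.   ]), 0.92)]
top offcut [(array([ 0.408, -0.095,  0.001]), 0.58)]
top glue [(array([ 0.705, -0.294, -0.002]), 0.61)]
top plane []
top filler_tin []
top mallet [(array([ 0.31 ,  0.222, -0.002]), 0.85)]
0.49 [0.0082 0.0082] -0.2335562361834998
0.52 [0.0071 0.0078] -0.24607886372744545
0.55 [0.0065 0.0081] -0.254090447403015
0.58 [0.0156 0.0206] -0.27753705350615426
0.61 [0.0098 0.0192] -0.29105994493832643
scene spanner [(array([ 0.485, -0.298, -0.001]), 0.64)]
scene spanner_jaw [(array([ 0.475,  0.302, -0.002]), 0.71)]
scene rail [(array([0.647, 0.003, 0.016]), 0.78)]
scene small_spanner [(array([ 0.477,  0.304, -0.002]), 0.6)]
scene offcut [(array([ 0.402, -0.095,  0.   ]), 0.52)]
scene glue [(array([ 0.709, -0.296, -0.001]), 0.93)]
scene plane [(array([ 0.479, -0.462,  0.   ]), 0.34)]
scene filler_tin [(array([ 0.483, -0.461,  0.002]), 0.83)]
scene mallet [(array([ 0.312,  0.221, -0.001]), 0.64)]
0.43 [0.0212 0.0258] -0.2889731211215481
0.46 [0.0205 0.0272] -0.29178681595393213
0.49 [0.0206 0.0261] -0.2956588304305086
0.52 [0.0166 0.0264] -0.2990475681527475
0.55 [0.0153 0.0187] -0.3083470950670211
0.58 [0.0149 0.018 ] -0.3080197369847429
0.61 [0.0146 0.0186] -0.30006379814243
38.6667
```

View pics/fin_scene.png

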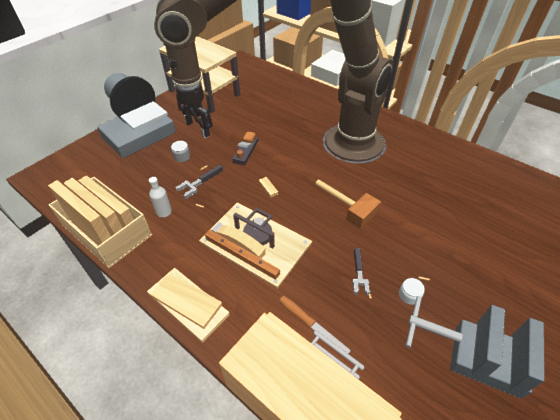

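View pics/fin_top.png

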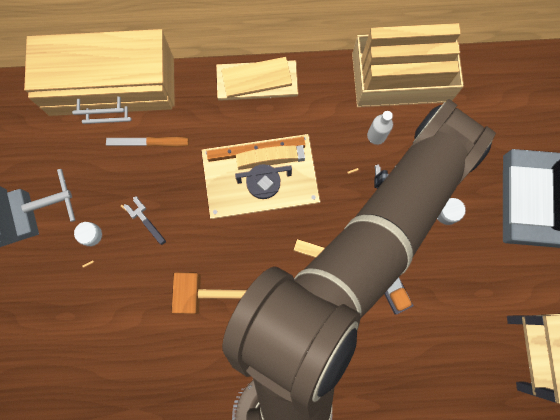

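```bash
python3 -c "
from bench import *
finish_job(); print(read_state()['t'])"
```

```text
the job is handed in; nothing more can be done
the job is handed in; nothing more can be done
```

I slid the rail along its channel to the end stop, then fitted the larger spanner under the guard and turned the bolt clockwise as far as it would go. I backed the spanner off within the jaw's slack without moving the bolt, pulled it out, and laid it flat where it first lay. The job was handed in at about 39 s.

**Last checks:**
- **Rail:** its end is at the stop, and its fence-side face reads jig x of about 91–93 mm along its length (the fence is at 92).
- **Bolt:** it turned about 102° (1.79 rad) plus whatever turn it started with, so it is above the 1.72 needed to be tight. The torque rose sharply at the end, and I take that as the hard stop.
- **Spanner and the rest:** the spanner lies flat about 0.3 m from the bolt. The small spanner, offcut, glue, filler tin and mallet read unmoved. I judged the chisel, plane and wax tin by eye in the last pictures.

**Where the checks disagreed:**
- **Bolt angle:** the estimates ranged from about 98° to 108°, depending on whether I used the bolt head or the cam disc.
- **Force at the end of the turn:** the spanner yawed about 6° in the grip, and the sideways force reached about 55 N. That is under the 120 N wrist limit.
- **Mistaken detections:** in the final pictures the networks mislabelled the guard as the spanner, the small spanner as the jaw and the filler tin as the plane. The pictures themselves and the depth readings settled these, except for the plane, which I judged by eye.

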